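Load a carton into the bench lane and index the follower up to the row

TASK

Restock the carton lane: push the carton that stands in front of the loading gap straight into the lane, then push the follower along its rail until the four cartons are closed up against the end stop and its sprung pin has dropped into the notch there (it clicks through other notches on the way). Do it all by pushing with the fingertips: pinch or lift nothing, do not tip or crush a carton, and leave the other things on the worktop where they are.

Things in the scene. Friction and masses are not known exactly. Their poses are not given: they have to be found in the camera images.
- lane: lane of bent sheet steel screwed to the worktop, open below: cartons stand and slide on the worktop itself. Origin on the worktop; own y runs along the lane, own x across it, away from the robot. 64 mm wide inside (x = -32 to +32), back fence 48 mm high at x = +32, front kerb 14 mm high at x = -32. Nothing on it stands higher than 112 mm
- gap_mid (a point): point on the worktop midway across the lane (lane x = 0) in the middle of the loading gap in the front kerb. The gap is 78 mm wide along the lane (lane y = -23 to +55 mm); the kerb ends are bent out by up to 11 mm to lead things in. Axes as the lane's
- stop_face (a point): point on the worktop at the foot of the end stop's inner face (lane y = -150 mm), midway across the lane. The steel stop is 55 mm high; the row closes up towards it (lane -y)
- notch_4 (a point): middle of the rail notch in which the follower's pin sits behind four cartons. The dark steel rail runs behind the fence at lane x = +50 mm, its top 56 mm high, with six notches 34 mm apart (row lengths of 2 to 7 cartons), each 10 mm wide; this is the third from the end stop. The pin sits 18 mm behind (lane +y of) the paddle's front face
- follower (a joint): travel of the follower along the rail towards the stop, m. Gap from its paddle's face to the stop = 0.255 - value. Notches at 0.0205, 0.0545, 0.0885, 0.1225 (for four cartons: leaves 132.5 mm, they need 130), 0.1565, 0.1905. Friction about 1 N; at a notch the pin drops, the push falls to nothing and the follower is drawn in by 2 mm or so; then the push rises to 5 to 8 N before it leaves the notch
- index_pin (a joint): height of the follower's sprung pin with its roller and black knob, m: about -0.0003 riding on the top of the rail, about -0.0028 dropped fully into a notch
- follower_pad (a point): middle of the ribbed black thumb pad on the rear (lane +y) side of the follower's steel paddle, on the pad's outer face, 64 mm above the worktop. Pad 38 mm across the lane, 26 mm high; paddle 56 mm wide, 4 to 84 mm above the worktop. Push here towards lane -y. At least 25 mm free behind it, then a tie bar 14 mm high. Moves with the follower
- carton_3_mid (a point): point at the centre (half-way up) of a folding carton, 50 x 34 x 80 mm (its own x, y, z), standing upright, about 30 g. The one in front of the loading gap: own x points roughly into the lane (lane +x), its 34 mm side faces the robot. It stands between kerb and fence when its centre is within 7 mm of the lane's middle; pushed below half height it does not tip
- carton_0_mid (a point): point at the centre (half-way up) of a folding carton, 50 x 32 x 82 mm (its own x, y, z), standing upright, about 30 g; one of the three that stand in the lane between end stop and gap, in any order, with gaps between them; thin side along the lane
- carton_1_mid (a point): point at the centre (half-way up) of a folding carton, 56 x 34 x 70 mm (its own x, y, z), standing upright, about 30 g; one of the three in the lane
- carton_2_mid (a point): point at the centre (half-way up) of a folding carton, 60 x 30 x 78 mm (its own x, y, z), standing upright, about 30 g; one of the three in the lane
- two_way_radio: bystander: black hand radio lying on the worktop to the right, 151 x 58 x 31 mm, origin under its centre
- vial_21: bystander: screw-cap vial 28 mm across, 59 mm high, left of the lane; origin at its foot
- vial_06: bystander: screw-cap vial 36 mm across, 65 mm high, right of the lane's end stop; origin at its foot
Not all that is in view belongs to the job. What is shaped like the part that bears carton_1_mid but blue is not meant.

How it is judged:
By the outcome, as a careful person would: the job done as asked, in the order asked, and still so for the second after the job is handed in, with the robot touching nothing.
It also fails if it takes over 51 s, if anything falls off the work surface, if the arm or the gripper's body presses on something with over 40 N, if the wrist force passes 120 N, or if a joint passes its speed limit or range.

ROBOT

A 7-joint arm with a two-finger parallel gripper is mounted at the origin on a cart in front of the work surface, level with it; the furniture and walls round the work are solid. World frame = base frame: x ahead of the robot, y to its left, z up, the work surface at z = 0. Lengths are in mm, angles in rad, forces in N, time in s.
With the tool pointing down it reaches from about 425 to 925 mm from the base axis. Payload 6.8 kg.
Tool frame: the origin (TCP) lies at the very end of the fingers, on their centre line; the grasp point (between the pads) lies 19 mm behind it; z points along the fingers, y is the direction in which the jaws open and shut (so a half turn about z gives the same grasp; the last joint's range is limited). The gripper opens to 88 mm and grips with 3 to 60 N. Pads are 20 mm wide; open, the fingers measure 115 mm over their backs; the gripper's body (75 mm by 178 mm) begins 61 mm behind the grasp point.
Start: joints at [-1.454, 0.477, 0.022, 1.555, -0.011, 1.109, -0.083], TCP at [150.46, 658.034, 222.664] pointing down, gripper open.
Joint ranges: [-2.96, 2.96], [-0.34, 2.1], [-1.41, 1.46], [0.24, 2.44], [-1.37, 4.51], [0.17, 1.92], [-2.96, 2.96]. Speed limits (rad/s): [2.39, 2.39, 3.14, 3.14, 3.14, 3.14, 3.14].

INTERFACE

Orientations are given as a 3x3 rotation matrix whose columns are the frame's x, y, z axes.
In Python, from plant import state, camera, camera_model, finish_job gives the robot as it stands.
- The arm moves only by the tool jog_arm, never from a script. Its argument "commands" is a list of rows, each a list of 7 numbers: the shift along the tool's x, y, z in mm, then the turn, a rotation vector about the tool's x, y, z in degrees, then the closure, from -1 (fully open) to 1 (shut). A call has 1 to 12 rows; each row is the pose to reach, as a shift and turn from the pose commanded when the call began, along the tool's axes at that moment; what a row does not reach only later rows make up. A row lasts 1/10 s, in which the tool goes at most 50 mm and 8.59 degrees, less where a joint would pass 70% of its speed; a pose out of reach is approached as far as the arm can. A call with a gripper value outside its range is refused whole. The fingers move at their own pace and stop on an object; "force" is the grip in N (left out, the last holds). Time passes only in rows, so rows that repeat a pose let the fingers close. It gives the time, the measured TCP pose, the force and the opening at its end, in the units of the state.
- state(): the state, without advancing time (a new reading comes with each control period).
- camera(name): name is "scene" or "top" or "wrist"; returns the picture (420x560x3 uint8, red, green, blue); there is no depth.
- camera_model(name): a dict with "fx", "fy", "cx", "cy" (pixels), "R" (3x3) and "t" (3): a world point X has camera coordinates R X + t. Camera axes: x right, y down, z forward; pixel columns grow to the right and rows downward; lengths in mm; the calibration is good to about 2 mm. A picture is of the moment at which its call begins: read the wrist's pose just before it. camera_model takes no time and is no camera call; for the wrist camera it gives the pose at the moment of the call.
- finish_job(): hands the job in, once; it reports no verdict.
The state is a dict: "clock": time; "joint_pos": joint angles; "joint_vel": joint speeds; "joint_torque": joint torques, N m; "position": TCP position; "orientation": TCP orientation; "contact_force": force on the tool from outside, world axes, zero at the start; "moment": the same for the moment, N m; "finger_gap": finger opening in mm.
Only numpy, scipy, OpenCV 4.12 (cv2) and the standard library are available. Lean on these libraries where they do the work, as an engineer would, in place of code of your own. Each camera call takes 0.05 s, during which the arm holds its last target.

## Working session

There is one attempt and no reset: what is moved stays moved. The work goes in short steps, Python scripts to look and compute and a tool call to move; the robot and the scene stay as the last step left them, time stands still between calls to the robot, and variables do not carry over. Pictures are saved under pics/ and viewed, and the job is handed in when it is done.

Besides the shell and the picture viewer there is one more tool, called after "Request:" as name([rows], argument=value, ...), one row to a line, values as JSON. jog_arm: Moves the arm, as the interface text tells. Its arguments: {"type":"object","properties":{"commands":{"type":"array","items":{"type":"array","items":{"type":"number"}}},"force":{"type":"number"}},"required":["commands"]}

```bash
mkdir -p pics; ls; python3 - <<'E'
from plant import state,camera,camera_model
import cv2
s=state();print(s)
for n in("scene","top","wrist"):
    m=camera_model(n);print(n,m)
    cv2.imwrite(f"pics/a_{n}.png",camera(n)[:,:,::-1])
E
```

```text
pics
{'clock': 0.0, 'joint_pos': array([-1.45411076,  0.4777836 ,  0.02233239,  1.55641236, -0.01150548,
        1.109284  , -0.08312462]), 'joint_vel': array([-0.00066863,  0.00206192, -0.00147601, -0.00024829, -0.00107871,
       -0.00043371,  0.00107793]), 'joint_torque': array([-6.27319628e-05, -5.82846844e+01,  1.53489690e+00, -2.72600698e+01,
       -5.44034655e-02,  1.68926764e-02,  1.57083196e-04]), 'position': array([150.33326953, 657.44990684, 221.70914458]), 'orientation': array([[-9.74842266e-01,  2.22895674e-01, -2.72794225e-04],
       [ 2.22895807e-01,  9.74840725e-01, -1.73803806e-03],
       [-1.21470243e-04, -1.75511765e-03, -9.99998452e-01]]), 'contact_force': array([-1.08363087, -0.64885154, -0.48260625]), 'moment': array([ 0.05023069, -0.02001135,  0.01586275]), 'finger_gap': 87.77117550657461}
scene {'fx': 413.26538066054104, 'fy': 413.26538066054104, 'cx': 276.31523723800757, 'cy': 202.6510898206659, 'R': array([[ 0.60364531, -0.79721897,  0.00736511],
       [-0.56158105, -0.4317439 , -0.7058498 ],
       [ 0.56589669,  0.42194682, -0.70832325]]), 't': array([-379.15121146,  371.89881472,  624.68618137])}
top {'fx': 398.5519699940797, 'fy': 398.5519699940797, 'cx': 276.0115119211101, 'cy': 207.98651611603182, 'R': array([[-0.00367931, -0.99998612,  0.00377186],
       [-0.99524253,  0.00329458, -0.09737276],
       [ 0.09735898, -0.00411218, -0.99524083]]), 't': array([  -8.87191106,  620.86906918, 1075.2954138 ])}
wrist {'fx': 352.1080245421923, 'fy': 352.1080245421923, 'cx': 273.91708040467336, 'cy': 209.75427876598673, 'R': array([[ 0.22254888,  0.9749201 , -0.00167294],
       [ 0.93084337, -0.21197655,  0.29765174],
       [ 0.28983204, -0.06779931, -0.95467305]]), 't': array([-673.37704862,  -36.06123899,  391.12935905])}
```

View pics/a_scene.png

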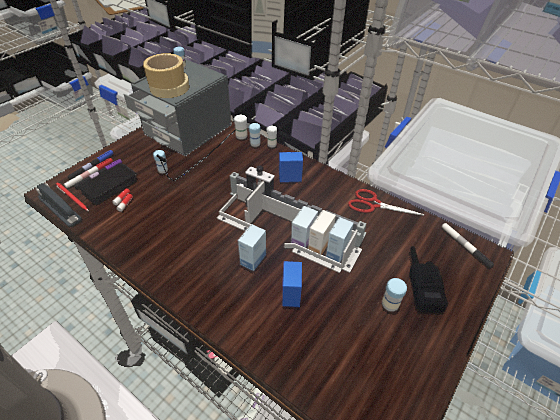

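View pics/a_top.png

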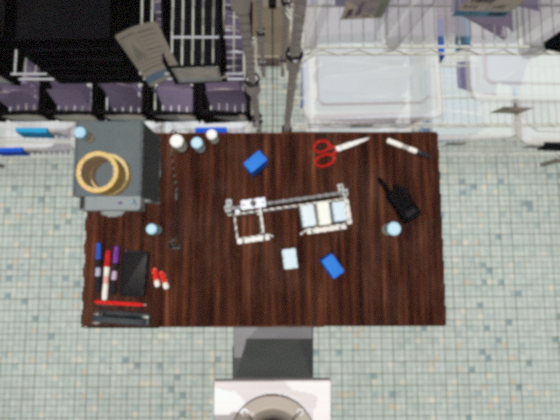

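View pics/a_wrist.png

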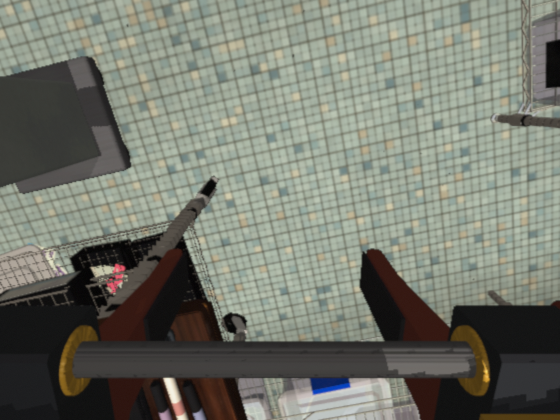

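The scene picture shows the lane in the middle: three cartons at about (305..340, 230), the loose white carton at (252,247), and the follower at (260,185). Blue boxes at (290,165) and (291,285) are distractors. I'll enlarge the crops.

```bash
python3 - <<'E'
import cv2
a=cv2.imread("pics/a_scene.png")[140:320,200:380]
cv2.imwrite("pics/b_s.png",cv2.resize(a,(720,720),interpolation=cv2.INTER_CUBIC)[:600] if 0 else cv2.resize(a,None,fx=3.3,fy=3.3,interpolation=cv2.INTER_CUBIC))
a=cv2.imread("pics/a_top.png")[140:290,215:415]
cv2.imwrite("pics/b_t.png",cv2.resize(a,None,fx=4,fy=4,interpolation=cv2.INTER_CUBIC))
E
```

```text
(no output)
```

View pics/b_s.png

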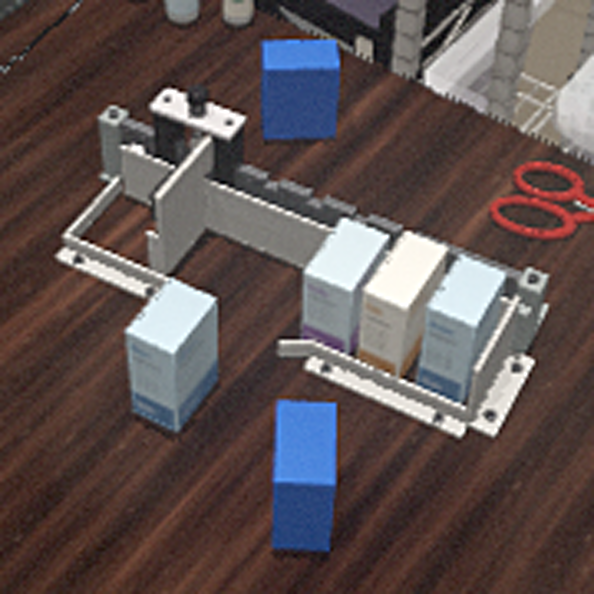

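View pics/b_t.png

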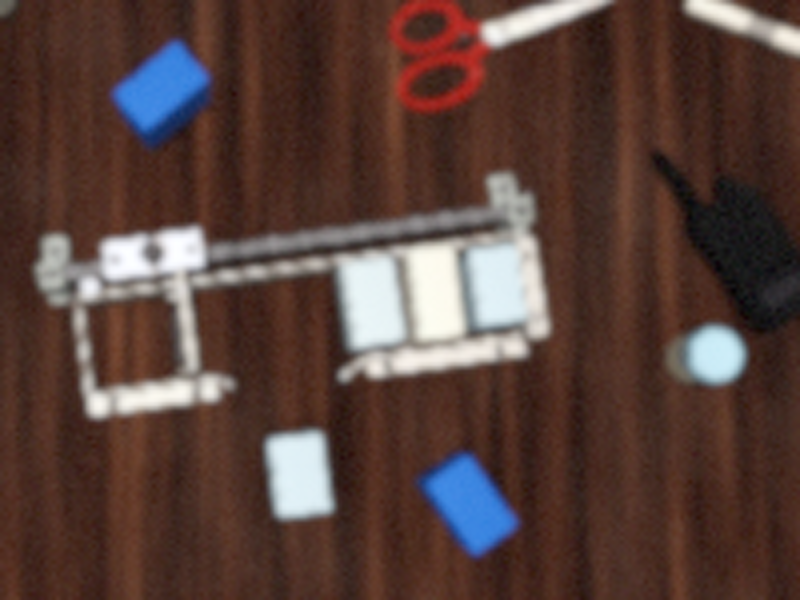

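```bash
cat > h.py <<'E'
import numpy as np
from plant import state,camera,camera_model
def proj(m,X):
    c=np.asarray(X,float)@m['R'].T+m['t']
    return np.stack([m['fx']*c[...,0]/c[...,2]+m['cx'],m['fy']*c[...,1]/c[...,2]+m['cy']],-1)
def unproj(m,uv,z):
    uv=np.atleast_2d(uv).astype(float)
    d=np.stack([(uv[:,0]-m['cx'])/m['fx'],(uv[:,1]-m['cy'])/m['fy'],np.ones(len(uv))],-1)@m['R']
    C=-m['R'].T@m['t']
    return C+d*((z-C[2])/d[:,2])[:,None]
E
python3 - <<'E'
from h import *
np.set_printoptions(precision=1,suppress=True)
m=camera_model('top');T=lambda p:np.array(p)/4+[215,140]
S=lambda p:np.array(p)/3.3+[200,140]
s=camera_model('scene')
print('carton3 top corners t',unproj(m,T([(266,437),(325,430),(334,517),(278,521)]),80))
print('carton3 scene',unproj(s,S([(126,337),(168,277),(217,300),(180,353)]),80))
print('rail ends',unproj(m,T([(50,278),(515,212)]),56))
print('stop top',unproj(m,T([(524,235),(538,332)]),55))
print('lane cartons top left corner',unproj(m,T([(338,262),(350,350),(393,256),(406,343)]),75))
w=camera_model('wrist');print('wristcam',-w['R'].T@w['t'], state()['position'])
o=state()['orientation'];C=-w['R'].T@w['t'];print('cam in tool',o.T@(C-state()['position']), o.T@w['R'][2])
E
```

```text
carton3 top corners t [[507.2 -24.8  80. ]
 [511.6 -63.6  80. ]
 [455.1 -68.9  80. ]
 [452.7 -32.4  80. ]]
carton3 scene [[453.4 -38.   80. ]
 [505.3 -27.2  80. ]
 [509.  -62.9  80. ]
 [463.5 -71.   80. ]]
rail ends [[ 614.6  120.4   56. ]
 [ 658.7 -195.4   56. ]]
stop top [[ 643.  -201.4   55. ]
 [ 577.  -209.5   55. ]]
lane cartons top left corner [[ 622.9  -73.4   75. ]
 [ 564.3  -80.8   75. ]
 [ 626.8 -110.1   75. ]
 [ 568.8 -118.    75. ]]
wristcam [ 70.1 675.4 383.1] [150.4 657.6 221.9]
cam in tool [  82.2   -0.7 -161.2] [-0.3  0.   1. ]
```

Estimates so far: lane yawed about +8°, origin about (589,-55); carton 3 is the light blue-topped carton at top crop (300,475), world about (482,-48). I'll fly high over the lane for a closer look with the wrist camera, fingers shut.

Request:
jog_arm([
  [-655, -576, 0, 0, 0, -20.8, 1],
  [-655, -576, 0, 0, 0, -20.8, 1],
  [-655, -576, 0, 0, 0, -20.8, 1],
  [-655, -576, 0, 0, 0, -20.8, 1],
  [-655, -576, 0, 0, 0, -20.8, 1],
  [-655, -576, 0, 0, 0, -20.8, 1],
  [-655, -576, 0, 0, 0, -20.8, 1],
  [-655, -576, 0, 0, 0, -20.8, 1],
  [-655, -576, 0, 0, 0, -20.8, 1],
  [-655, -576, 0, 0, 0, -20.8, 1],
  [-655, -576, 0, 0, 0, -20.8, 1],
  [-655, -576, 0, 0, 0, -20.8, 1],
], force=10)

```text
clock: 1.35
position: [502.1, 169.5, 222.7]
orientation: [[-0.99, -0.138, 0.0], [-0.138, 0.99, 0.0], [-0.0, 0.0, -1.0]]
contact_force: [0.9, -0.0, -0.7]
finger_gap: 0.8
```

```bash
python3 - <<'E'
from h import *
np.set_printoptions(precision=3,suppress=True)
s=state();o=s['orientation'];print(s['clock'],s['position'],o)
print(o.T@(np.array([660,-50,222])-s['position']),np.degrees(np.arctan2(o[1,1],o[0,1])))
E
```

```text
1.35 [502.087 169.483 222.721] [[-0.99  -0.138  0.   ]
 [-0.138  0.99   0.   ]
 [-0.     0.    -1.   ]]
[-126.131 -239.165    0.691] 97.92783940004283
```

Request:
jog_arm([
  [-126, -239, 0, 0, 0, 0, 1],
  [-126, -239, 0, 0, 0, 0, 1],
  [-126, -239, 0, 0, 0, 0, 1],
  [-126, -239, 0, 0, 0, 0, 1],
  [-126, -239, 0, 0, 0, 0, 1],
  [-126, -239, 0, 0, 0, 0, 1],
  [-126, -239, 0, 0, 0, 0, 1],
  [-126, -239, 0, 0, 0, 0, 1],
])

```text
clock: 2.15
position: [658.6, -47.6, 222.0]
orientation: [[-0.991, -0.137, -0.001], [-0.137, 0.991, 0.001], [0.001, 0.001, -1.0]]
contact_force: [0.1, 0.5, -0.6]
finger_gap: 0.8
```

```bash
python3 - <<'E'
from h import *
import cv2,json
s=state();m=camera_model('wrist');im=camera('wrist')
json.dump({k:np.array(v).tolist() for k,v in m.items()},open('w1.json','w'))
cv2.imwrite('pics/c_w.png',im[:,:,::-1]);print(s['clock'],s['position'])
b=cv2.resize(im[0:270,20:540][:,:,::-1],None,fx=1.5,fy=1.5,interpolation=cv2.INTER_CUBIC)
cv2.imwrite('pics/c_w2.png',b)
E
```

```text
2.15 [658.63636209 -47.61038549 222.03782393]
```

View pics/c_w.png

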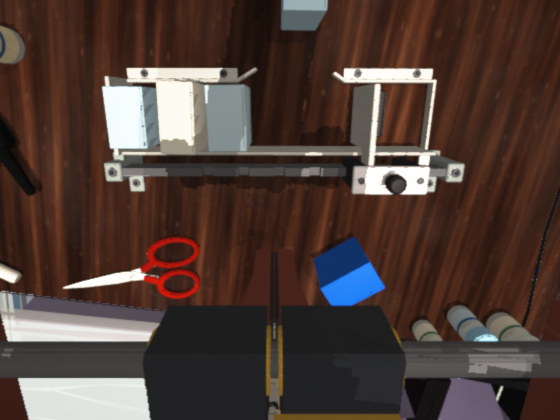

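The wrist picture shows the whole lane from above, with the loading gap between kerb tips at about (255,72) and (335,75). Carton 3 is at the top (303,12), and the follower paddle at (372,120) with its pad on the right.

```bash
python3 - <<'E'
import cv2
a=cv2.imread('pics/c_w.png')
def g(x0,x1,y0,y1,f,n): cv2.imwrite(n,cv2.resize(a[y0:y1,x0:x1],None,fx=f,fy=f,interpolation=cv2.INTER_CUBIC))
g(90,290,55,205,4,'pics/d1.png'); g(270,470,55,205,4,'pics/d2.png')
E
```

```text
(no output)
```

View pics/d1.png

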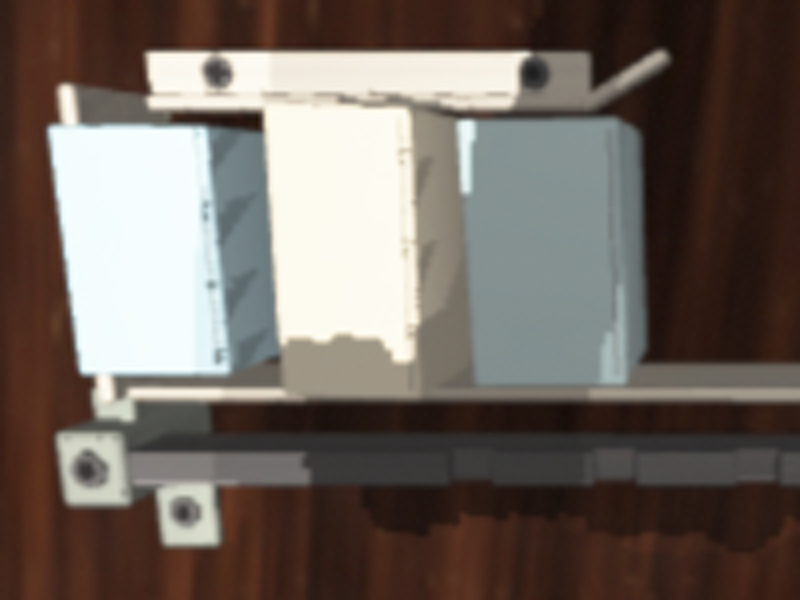

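View pics/d2.png

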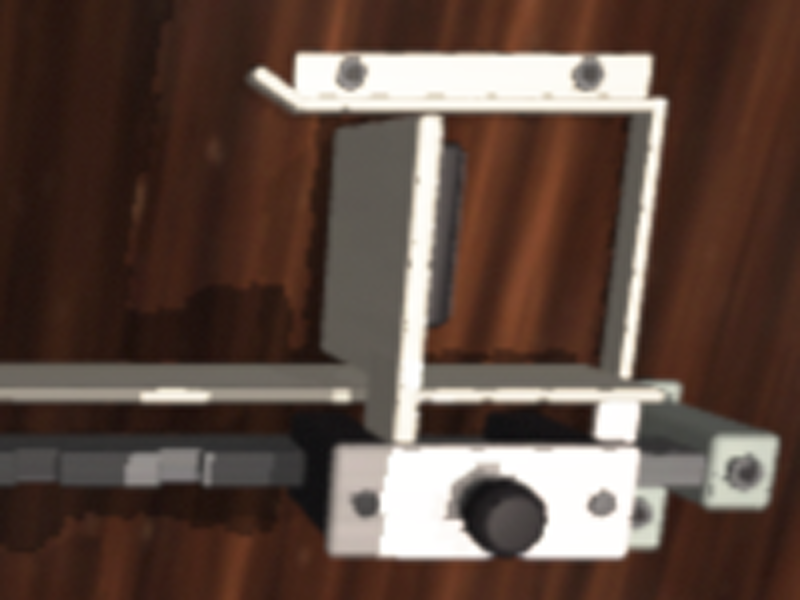

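```bash
python3 - <<'E'
from h import *
import json
np.set_printoptions(precision=1,suppress=True)
m={k:np.array(v) for k,v in json.load(open('w1.json')).items()}
A=lambda p:np.array(p)/4+[90,55]; B=lambda p:np.array(p)/4+[270,55]
k1=unproj(m,A([(150,108),(590,108)]),14);k2=unproj(m,B([(305,110),(660,112)]),14)
f=np.r_[unproj(m,A([(130,388),(790,388)]),48),unproj(m,B([(10,388),(340,388),(440,388)]),48)]
pts=np.r_[k1,k2][:,:2];
print(k1,k2,f)
from scipy.optimize import least_squares
st=unproj(m,A([(78,95),(112,400)]),55)[:,:2]
def res(p):
    ex=np.array([np.cos(p[2]),np.sin(p[2])]);ey=np.array([-ex[1],ex[0]]);o=p[:2]
    return np.r_[(pts-o)@ex+32,(f[:,:2]-o)@ex-32,(st-o)@ey+150]
r=least_squares(res,[589,-55,.138]);p=r.x;print('lane',p[:2],np.degrees(p[2]),r.fun)
json.dump(p.tolist(),open('lane.json','w'))
ex=np.array([np.cos(p[2]),np.sin(p[2])]);ey=np.array([-ex[1],ex[0]])
def L(X): d=X[:,:2]-p[:2];return np.c_[d@ex,d@ey]
print('kerb bends/tips',L(unproj(m,np.r_[A([(598,108),(668,58)]),B([(298,110),(252,72)])],14)))
print('paddle face top',L(unproj(m,B([(419,118),(396,440)]),84)))
print('pad outer top edge',L(unproj(m,B([(464,147),(445,322)]),77)))
print('knob',L(unproj(m,B([(508,520)]),110)))
print('tie bar',L(unproj(m,B([(640,115),(618,375)]),14)))
for n,q,z in(('c_stop',[(50,126),(205,126),(228,374),(82,374)],82),('cream',[(265,105),(408,105),(416,396),(284,392)],78),('grey',[(460,120),(612,118),(628,384),(475,384)],70)): print(n,L(unproj(m,A(q),z)))
t=camera_model('top');s=camera_model('scene')
print('c3 top',L(unproj(t,np.array([(266,437),(325,430),(334,517),(278,521)])/4+[215,140],80)))
print('c3 scene',L(unproj(s,np.array([(126,337),(168,277),(217,300),(180,353)])/3.3+[200,140],80)))
print('c3 scene bottom front',L(unproj(s,np.array([(135,413),(178,430),(217,388)])/3.3+[200,140],0)))
E
```

```text
[[ 579.8 -204.9   14. ]
 [ 564.9  -97.4   14. ]] [[550.5   9.   14. ]
 [538.9  96.   14. ]] [[ 643.2 -195.3   48. ]
 [ 621.7  -40.3   48. ]
 [ 623.6  -54.3   48. ]
 [ 612.8   23.2   48. ]
 [ 609.6   46.7   48. ]]
lane [591.1 -52. ] 7.788296517091757 [ 0.1 -0.1  0.1  0.4  0.2 -0.1 -0.1 -0.3 -0.3  0.6 -0.6]
kerb bends/tips [[-32.1 -39.5]
 [-43.7 -22.1]
 [-31.9  64.2]
 [-40.6  52.4]]
paddle face top [[-27.2  75.3]
 [ 37.8  76. ]]
pad outer top edge [[-21.9  87. ]
 [ 13.6  86.3]]
knob [[49.2 92.5]]
tie bar [[-30.9 148.8]
 [ 32.9 151.6]]
c_stop [[ -25.2 -144.1]
 [ -25.3 -112.8]
 [  24.5 -113.3]
 [  24.5 -144.3]]
cream [[ -29.5 -101.5]
 [ -29.6  -72.4]
 [  29.6  -74.6]
 [  28.8 -103. ]]
grey [[-27.  -63.4]
 [-27.5 -31.5]
 [ 28.  -29.3]
 [ 28.1 -63.1]]
c3 top [[ -79.4   38.3]
 [ -80.3   -0.7]
 [-137.     1.6]
 [-134.5   38.2]]
c3 scene [[-134.5   32.5]
 [ -81.6   36.1]
 [ -82.8    0.4]
 [-129.    -1.6]]
c3 scene bottom front [[-131.1   33.5]
 [-128.7    2.9]
 [ -88.1   -1.8]]
```

The lane fit is consistent, with residuals under 0.6 mm: origin (591.1,-52.0), yaw 7.8°. The paddle face is at lane y≈75.6. Carton 3 is centred near lane (-106,18), with free space in the lane from y=-30 to 75. Next I go behind carton 3 and down.

Request:
jog_arm([
  [222, 25, 0, 0, 0, 0, 1],
  [222, 25, 0, 0, 0, 0, 1],
  [222, 25, 0, 0, 0, 0, 1],
  [222, 25, 0, 0, 0, 0, 1],
  [222, 25, 0, 0, 0, 0, 1],
  [222, 25, 0, 0, 0, 0, 1],
  [222, 25, 100, 0, 0, 0, 1],
  [222, 25, 100, 0, 0, 0, 1],
  [222, 25, 100, 0, 0, 0, 1],
])

```text
clock: 3.1
position: [432.1, -52.6, 118.3]
orientation: [[-0.99, -0.14, -0.01], [-0.14, 0.99, -0.001], [0.01, 0.0, -1.0]]
contact_force: [-1.2, 0.2, -0.0]
finger_gap: 0.3
```

```bash
cat >> h.py <<'E'
import json,cv2
def lane(X=None):
    p=json.load(open('lane.json'));c,s=np.cos(p[2]),np.sin(p[2])
    X=state()['position'] if X is None else np.asarray(X)
    d=X[:2]-p[:2];return np.round([d@[c,s],d@[-s,c],X[2]],1)
def shot(n,name,box,f):
    im=camera(name)[:,:,::-1];x0,x1,y0,y1=box
    cv2.imwrite(n,cv2.resize(im[y0:y1,x0:x1],None,fx=f,fy=f,interpolation=cv2.INTER_CUBIC))
E
python3 - <<'E'
from h import *
s=state();print(s['clock'],s['position'],lane())
shot('pics/e.png','scene',(180,360,140,310),3.3)
E
```

```text
3.1 [432.06574596 -52.56033412 118.30956116] [-157.6   21.   118.3]
```

View pics/e.png

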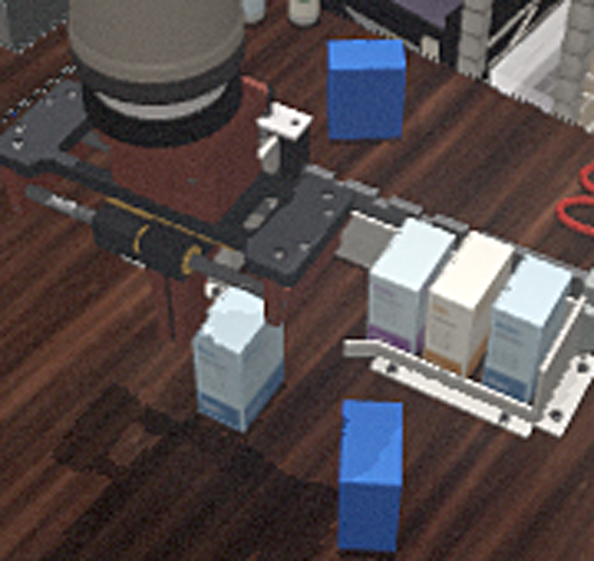

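Clear view: the shut fingers hang behind carton 3, and nothing is touched. Descending.

Request:
jog_arm([
  [0, 0, 50, 0, 0, 0, 1],
  [0, 0, 100, 0, 0, 0, 1],
  [0, 0, 100, 0, 0, 0, 1],
  [0, 0, 100, 0, 0, 0, 1],
  [0, 0, 100, 0, 0, 0, 1],
])

```text
clock: 3.65
position: [438.6, -53.7, 25.9]
orientation: [[-0.99, -0.138, 0.006], [-0.138, 0.99, 0.001], [-0.006, 0.0, -1.0]]
contact_force: [0.4, -0.5, 0.5]
finger_gap: 0.6
```

```bash
python3 - <<'E'
from h import *
s=state();print(s['clock'],s['position'],lane(),s['orientation'][:,1],s['contact_force'])
w=camera_model('wrist');im=camera('wrist');cv2.imwrite('pics/f.png',im[:,:,::-1])
shot('pics/f2.png','scene',(180,360,140,310),3.3)
E
```

```text
3.65 [438.55982584 -53.65996265  25.91775466] [-151.3   19.    25.9] [-1.37812038e-01  9.90458400e-01  1.13312134e-05] [ 0.42242458 -0.49482146  0.45055678]
```

View pics/f.png

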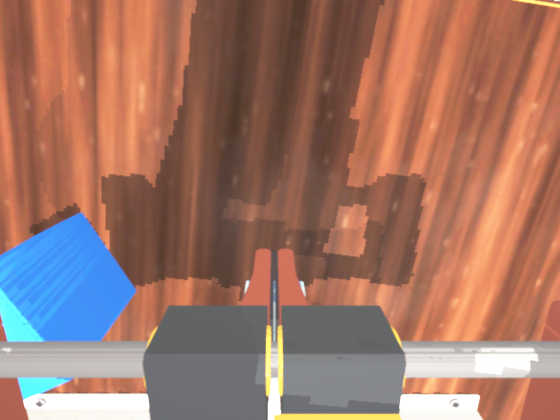

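View pics/f2.png

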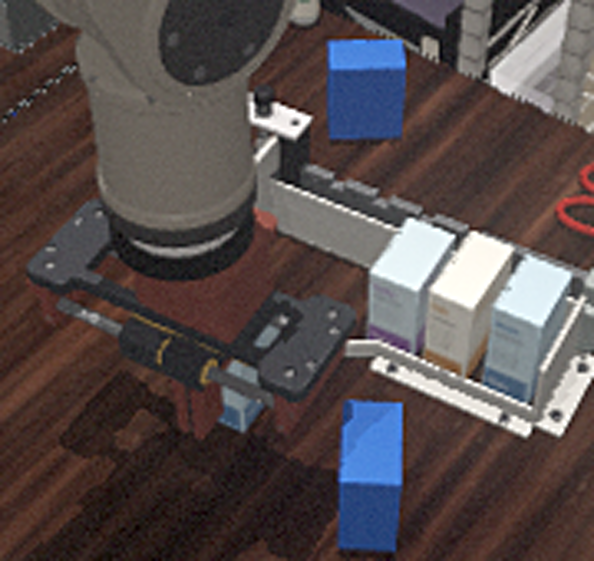

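The fingers are centred behind the carton: its edges show on both sides of the fingers, at columns 247 and 302. I push slowly towards lane +x.

Request:
jog_arm([
  [-4, 0, 0, 0, 0, 0, 1],
  [-8, 0, 0, 0, 0, 0, 1],
  [-12, 0, 0, 0, 0, 0, 1],
  [-16, 0, 0, 0, 0, 0, 1],
  [-21, 0, 0, 0, 0, 0, 1],
  [-27, 0, 0, 0, 0, 0, 1],
  [-33, 0, 0, 0, 0, 0, 1],
  [-39, 0, 0, 0, 0, 0, 1],
  [-45, 0, 0, 0, 0, 0, 1],
  [-50, 0, 0, 0, 0, 0, 1],
  [-54, 0, 0, 0, 0, 0, 1],
  [-56, 0, 0, 0, 0, 0, 1],
])

```text
clock: 4.95
position: [491.7, -46.1, 22.6]
orientation: [[-0.99, -0.138, 0.0], [-0.138, 0.99, -0.0], [-0.0, -0.0, -1.0]]
contact_force: [-0.3, -0.1, 0.5]
finger_gap: 0.3
```

```bash
python3 - <<'E'
from h import *
s=state();print(s['clock'],s['position'],lane(),s['contact_force'])
shot('pics/g1.png','top',(215,415,140,290),4)
shot('pics/g2.png','scene',(180,360,140,310),3.3)
E
```

```text
4.95 [491.68520853 -46.0596811   22.62642977] [-97.7  19.4  22.6] [-0.27306708 -0.06719842  0.45631985]
```

View pics/g1.png

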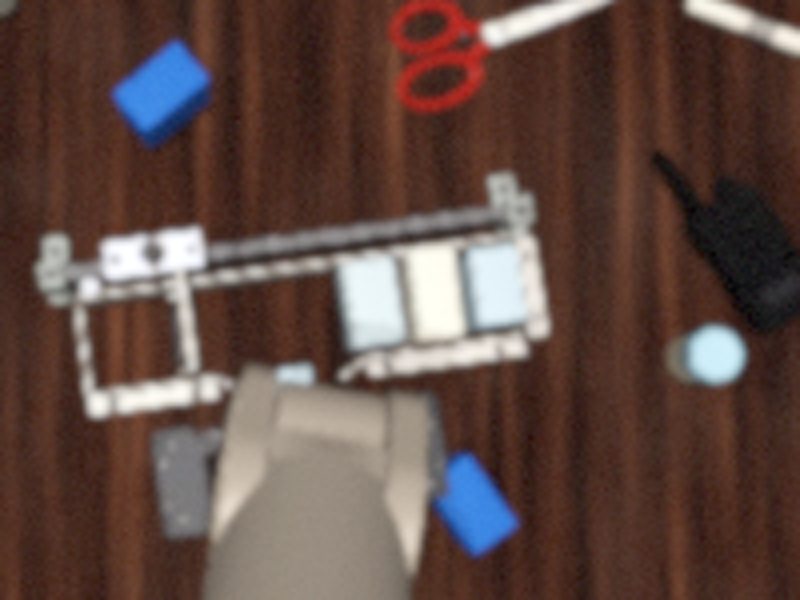

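View pics/g2.png

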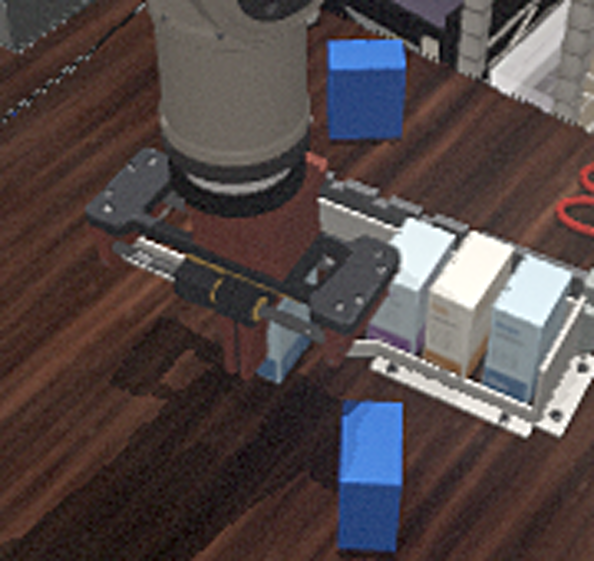

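```bash
python3 - <<'E'
from h import *
s=state();o=s['orientation'];P=s['position'];m=camera_model('scene')
for n,b in(('tip',[0,0,0]),('tip-',[10,-13,0])): print(n,(proj(m,P+o@b)-[180,140])*3.3)
for z in(-80,-60,-50):
  for x in(-37,37):
    for y in(-89,89): print(x,y,z,np.round((proj(m,P+o@[x,y,z])-[180,140])*3.3))
t=camera_model('top');print(lane(unproj(t,np.array([295,364])/4+[215,140],80)[0]))
E
python3 - <<'E'
import cv2
a=cv2.imread('pics/g2.png')[140:400,70:420];cv2.imwrite('pics/g3.png',cv2.resize(a,None,fx=2.2,fy=2.2))
E
```

```text
tip [246.16120422 363.74471565]
tip- [255.56813053 382.73804209]
-37 -89 -80 [404. 295.]
-37 89 -80 [153. 190.]
37 -89 -80 [344. 382.]
37 89 -80 [ 83. 265.]
-37 -89 -60 [402. 317.]
-37 89 -60 [155. 212.]
37 -89 -60 [343. 404.]
37 89 -60 [ 87. 287.]
-37 -89 -50 [401. 327.]
-37 89 -50 [156. 223.]
37 -89 -50 [343. 414.]
37 89 -50 [ 89. 298.]
[-34.7  12.7  80. ]
```

View pics/g3.png

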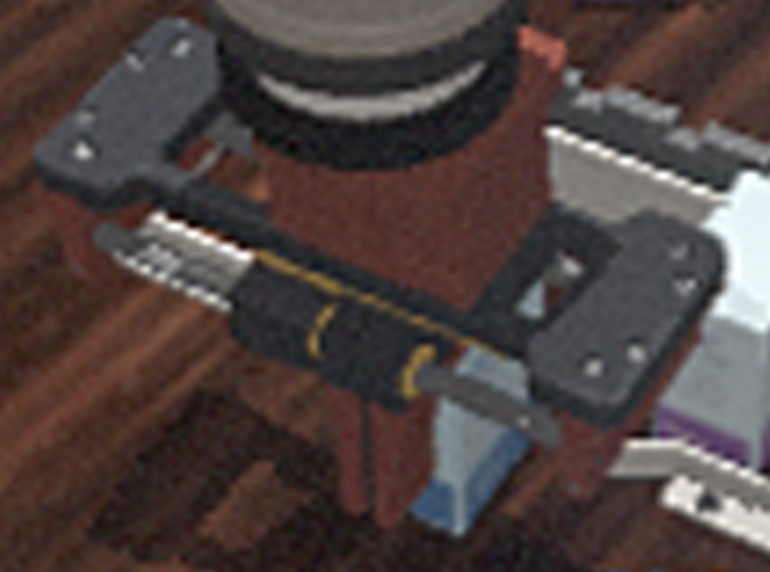

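Body clearance checks out: the projected bottom corner sits below the seen one, so there are at least 20 mm over the cartons. The carton stands upright and goes in straight. The rest of the push is about 61 mm.

Request:
jog_arm([
  [-4, 0, 0, 0, 0, 0, 1],
  [-10, 0, 0, 0, 0, 0, 1],
  [-16, 0, 0, 0, 0, 0, 1],
  [-22, 0, 0, 0, 0, 0, 1],
  [-28, 0, 0, 0, 0, 0, 1],
  [-34, 0, 0, 0, 0, 0, 1],
  [-40, 0, 0, 0, 0, 0, 1],
  [-46, 0, 0, 0, 0, 0, 1],
  [-51, 0, 0, 0, 0, 0, 1],
  [-55, 0, 0, 0, 0, 0, 1],
  [-57, 0, 0, 0, 0, 0, 1],
  [-58, 0, 0, 0, 0, 0, 1],
])

```text
clock: 6.25
position: [548.8, -38.2, 22.6]
orientation: [[-0.99, -0.138, -0.0], [-0.138, 0.99, -0.0], [0.0, -0.0, -1.0]]
contact_force: [0.0, -0.2, -0.4]
finger_gap: 0.2
```

```bash
python3 - <<'E'
from h import *
s=state();print(s['clock'],s['position'],lane(),s['contact_force'])
shot('pics/h1.png','top',(215,415,140,290),4)
shot('pics/h2.png','scene',(180,360,140,310),3.3)
E
```

```text
6.25 [548.75904493 -38.15863665  22.59611997] [-40.1  19.4  22.6] [ 0.03952    -0.23223443 -0.41985465]
```

View pics/h1.png

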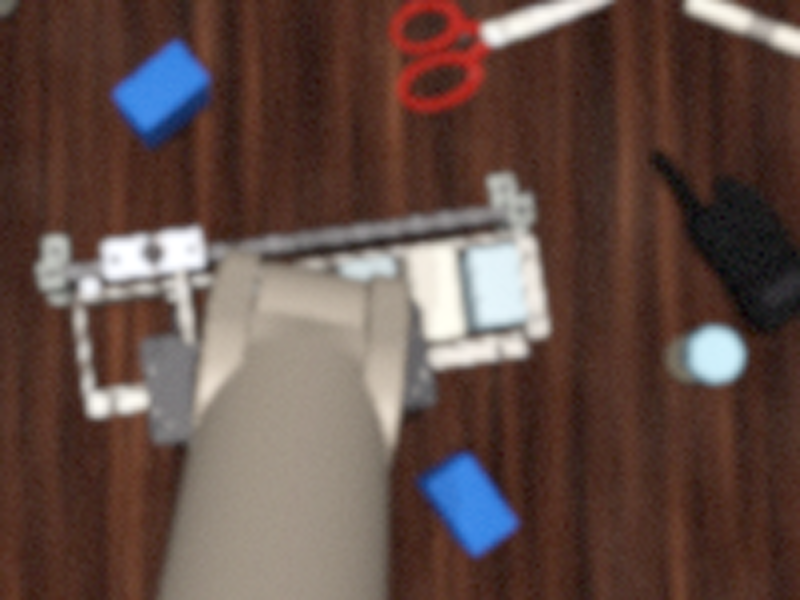

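View pics/h2.png

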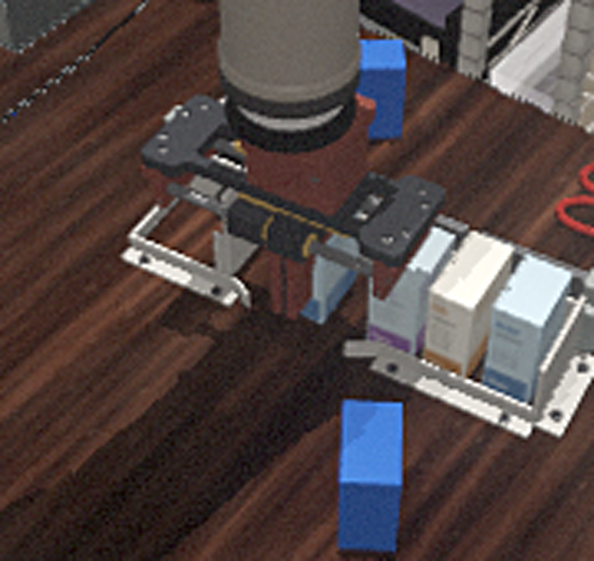

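Request:
jog_arm([
  [-3, 0, 0, 0, 0, 0, 1],
  [-4, 0, 0, 0, 0, 0, 1],
  [-4, 0, 0, 0, 0, 0, 1],
  [-1, 0, 0, 0, 0, 0, 1],
  [10, 0, 0, 0, 0, 0, 1],
  [25, 0, 0, 0, 0, 0, 1],
  [40, 0, -10, 0, 0, 0, 1],
  [50, 0, -60, 0, 0, 0, 1],
  [50, 0, -110, 0, 0, 0, 1],
  [50, 0, -160, 0, 0, 0, 1],
  [50, 0, -180, 0, 0, 0, 1],
])

```text
clock: 7.45
position: [500.0, -45.5, 206.8]
orientation: [[-0.991, -0.137, 0.006], [-0.137, 0.991, 0.001], [-0.006, 0.0, -1.0]]
contact_force: [0.7, -0.9, 0.4]
finger_gap: 0.4
```

```bash
python3 - <<'E'
from h import *
s=state();print(s['clock'],s['position'],lane(),s['contact_force'])
E
```

```text
7.45 [499.95944143 -45.50732872 206.83529104] [-89.4  18.8 206.8] [ 0.68696262 -0.92795146  0.36083864]
```

Request:
jog_arm([
  [-160, 40, 0, 0, 0, 0, 1],
  [-160, 40, 0, 0, 0, 0, 1],
  [-160, 40, 0, 0, 0, 0, 1],
  [-160, 40, 0, 0, 0, 0, 1],
  [-160, 40, 0, 0, 0, 0, 1],
  [-160, 40, 0, 0, 0, 0, 1],
])

```text
clock: 8.05
position: [650.7, 15.7, 202.0]
orientation: [[-0.991, -0.137, -0.002], [-0.137, 0.991, -0.001], [0.002, -0.0, -1.0]]
contact_force: [0.2, -1.3, 0.8]
finger_gap: 0.6
```

```bash
python3 - <<'E'
from h import *
s=state();m=camera_model('wrist');im=camera('wrist')
json.dump({k:np.array(v).tolist() for k,v in m.items()},open('w2.json','w'))
cv2.imwrite('pics/i.png',im[:,:,::-1]);print(s['clock'],s['position'],lane())
cv2.imwrite('pics/i2.png',cv2.resize(im[20:220,130:400][:,:,::-1],None,fx=2.9,fy=2.9,interpolation=cv2.INTER_CUBIC))
E
```

```text
8.05 [650.66755125  15.74678395 201.99093744] [ 68.   58.7 202.3]
```

View pics/i2.png

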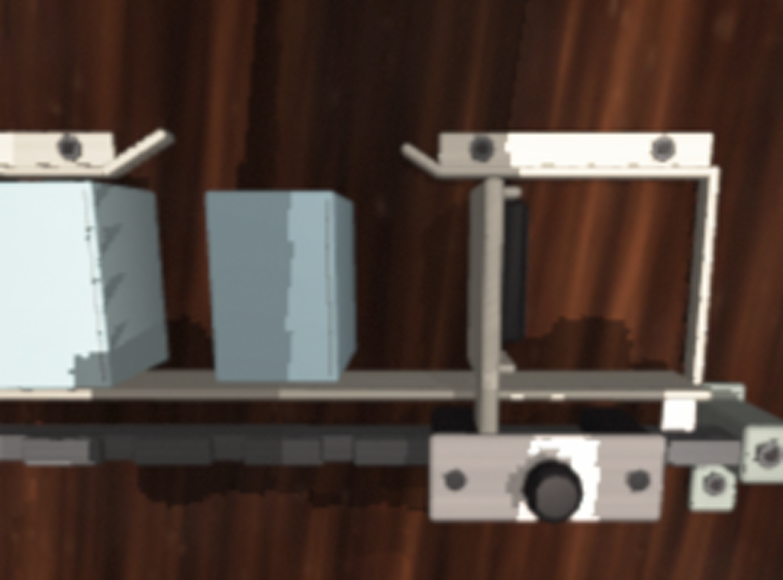

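```bash
python3 - <<'E'
from h import *
m={k:np.array(v) for k,v in json.load(open('w2.json')).items()}
I=lambda p:np.array(p)/2.9+[130,20]
def L(q,z): return [lane(x).tolist() for x in unproj(m,I(q),z)]
print('c3',L([(206,192),(328,192),(337,380),(217,381)],80))
print('pad',L([(526,202),(524,338)],77)); print('paddle front',L([(485,182),(480,430)],84)); print('back',L([(503,182),(498,430)],84))
E
```

```text
c3 [[-24.4, 2.8, 80.0], [-24.5, 34.8, 80.0], [24.5, 36.1, 80.0], [24.9, 2.9, 80.0]]
pad [[-22.2, 87.0, 77.0], [13.3, 87.7, 77.0]]
paddle front [[-26.9, 75.6, 84.0], [37.7, 75.6, 84.0]]
back [[-26.9, 80.2, 84.0], [37.7, 80.6, 84.0]]
```

Carton 3 is in: centre at lane (0.1, 19), square and upright. The pad face is at y≈87, centred on x≈-4. I go behind the pad at height.

Request:
jog_arm([
  [73, 50, 0, 0, 0, 0, 1],
  [73, 50, 0, 0, 0, 0, 1],
  [73, 50, 0, 0, 0, 0, 1],
  [73, 50, 40, 0, 0, 0, 1],
  [73, 50, 60, 0, 0, 0, 1],
  [73, 50, 60, 0, 0, 0, 1],
])

```text
clock: 8.7
position: [570.3, 54.7, 140.5]
orientation: [[-0.991, -0.137, -0.005], [-0.137, 0.991, -0.001], [0.005, -0.001, -1.0]]
contact_force: [-1.3, 1.1, -0.1]
finger_gap: 0.7
```

```bash
python3 - <<'E'
from h import *
s=state();print(s['clock'],lane(),s['contact_force'],s['orientation'][:,1])
E
```

```text
8.7 [ -6.1 108.5 140.5] [-1.27885051  1.14413734 -0.07496572] [-1.36563242e-01  9.90631194e-01 -5.64837973e-04]
```

Now down to z≈56 behind the pad.

Request:
jog_arm([
  [0, 0, 30, 0, 0, 0, 1],
  [0, 0, 60, 0, 0, 0, 1],
  [0, 0, 86, 0, 0, 0, 1],
  [0, 0, 86, 0, 0, 0, 1],
  [0, 0, 86, 0, 0, 0, 1],
  [0, 0, 86, 0, 0, 0, 1],
])

```text
clock: 9.3
position: [574.4, 55.9, 58.8]
orientation: [[-0.991, -0.137, 0.003], [-0.137, 0.991, 0.001], [-0.003, 0.0, -1.0]]
contact_force: [0.1, 0.1, 0.5]
finger_gap: 0.6
```

```bash
python3 - <<'E'
from h import *
s=state();print(s['clock'],lane(),s['contact_force'],s['orientation'][:,1])
shot('pics/j1.png','top',(215,415,140,290),4)
shot('pics/j2.png','scene',(180,360,140,310),3.3)
E
```

```text
9.3 [ -1.9 109.1  58.8] [0.06962574 0.07882821 0.51630863] [-1.37205863e-01  9.90542546e-01  1.28660544e-04]
```

View pics/j2.png

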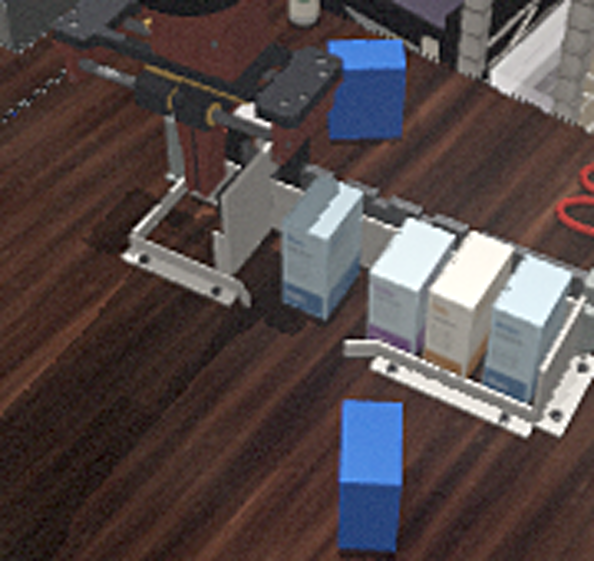

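Request:
jog_arm([
  [0, -2, 2, 0, 0, 0, 1],
  [0, -4, 2, 0, 0, 0, 1],
  [0, -6, 2, 0, 0, 0, 1],
  [0, -8, 2, 0, 0, 0, 1],
  [0, -10, 2, 0, 0, 0, 1],
  [0, -12, 2, 0, 0, 0, 1],
  [0, -14, 2, 0, 0, 0, 1],
  [0, -16, 2, 0, 0, 0, 1],
  [0, -16, 2, 0, 0, 0, 1],
])

```text
clock: 10.3
position: [575.1, 39.9, 54.6]
orientation: [[-0.99, -0.138, -0.0], [-0.138, 0.99, -0.0], [0.0, -0.0, -1.0]]
contact_force: [0.2, 1.1, -0.6]
finger_gap: 0.2
```

```bash
python3 - <<'E'
from h import *
s=state();print(s['clock'],lane(),s['contact_force'],s['moment'])
shot('pics/k1.png','top',(215,415,140,290),4)
shot('pics/k2.png','scene',(180,360,140,310),3.3)
E
```

```text
10.3 [-3.3 93.2 54.6] [ 0.22875727  1.05457852 -0.56076518] [ 0.16729842  0.04402544 -0.00864588]
```

View pics/k2.png

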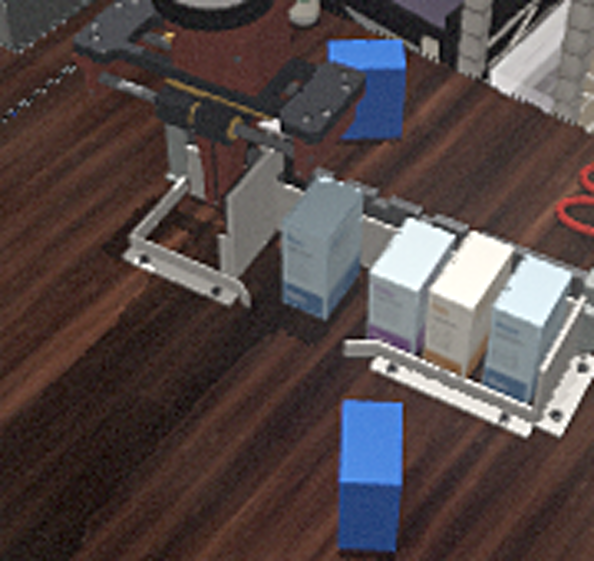

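View pics/k1.png

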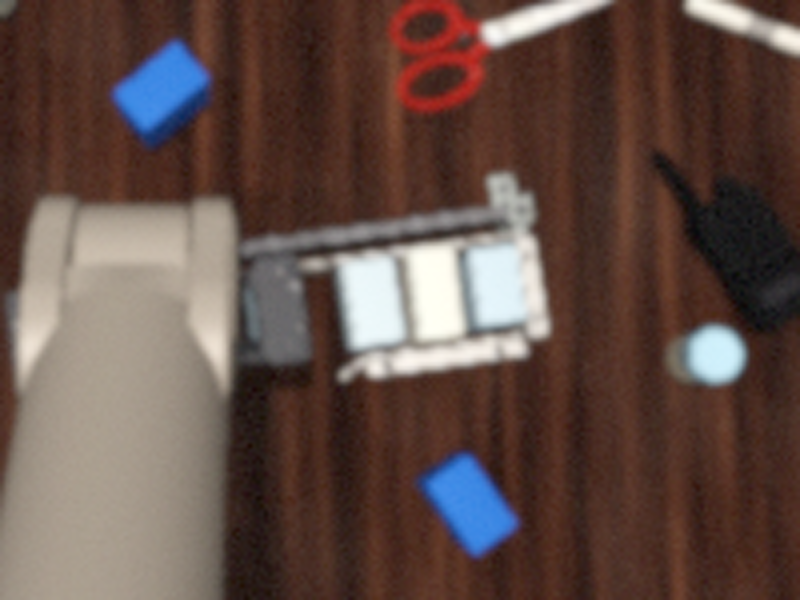

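The paddle moves with about 1 N, as expected. I continue and feel for the notch at 0.0545 (expected at TCP y≈75) to calibrate.

Request:
jog_arm([
  [0, -2, 0, 0, 0, 0, 1],
  [0, -4, 0, 0, 0, 0, 1],
  [0, -6, 0, 0, 0, 0, 1],
  [0, -8, 0, 0, 0, 0, 1],
  [0, -10, 0, 0, 0, 0, 1],
  [0, -12, 0, 0, 0, 0, 1],
  [0, -14, 0, 0, 0, 0, 1],
  [0, -15, 0, 0, 0, 0, 1],
  [0, -16, 0, 0, 0, 0, 1],
  [0, -17, 0, 0, 0, 0, 1],
  [0, -17, 0, 0, 0, 0, 1],
])

```text
clock: 11.5
position: [577.6, 22.9, 54.7]
orientation: [[-0.991, -0.137, 0.0], [-0.137, 0.991, -0.0], [-0.0, -0.0, -1.0]]
contact_force: [-0.9, -0.1, 0.2]
finger_gap: 0.4
```

Request:
jog_arm([
  [0, -1, 0, 0, 0, 0, 1],
  [0, -1, 0, 0, 0, 0, 1],
])

```text
clock: 11.7
position: [577.7, 22.1, 54.7]
orientation: [[-0.991, -0.137, 0.0], [-0.137, 0.991, -0.0], [-0.0, -0.0, -1.0]]
contact_force: [1.0, 0.3, 0.5]
finger_gap: 0.1
```

Request:
jog_arm([
  [0, -1, 0, 0, 0, 0, 1],
  [0, -1, 0, 0, 0, 0, 1],
])

```text
clock: 11.9
position: [577.8, 21.2, 54.7]
orientation: [[-0.99, -0.138, 0.0], [-0.138, 0.99, -0.0], [-0.0, -0.0, -1.0]]
contact_force: [-0.2, -0.2, -0.8]
finger_gap: 0.6
```

Request:
jog_arm([
  [0, -1, 0, 0, 0, 0, 1],
  [0, -1, 0, 0, 0, 0, 1],
])

```text
clock: 12.1
position: [577.9, 20.3, 54.7]
orientation: [[-0.99, -0.138, 0.0], [-0.138, 0.99, -0.0], [-0.0, -0.0, -1.0]]
contact_force: [0.2, 0.3, -0.2]
finger_gap: 0.8
```

```bash
python3 - <<'E'
from h import *
s=state();print(s['clock'],lane(),s['contact_force'],s['moment'])
E
```

```text
12.1 [-3.3 73.4 54.7] [ 0.2086684   0.26543935 -0.24375333] [ 0.04892463  0.04380281 -0.04271189]
```

Force has fallen to nothing, so the pin is in the notch. I continue in 1 mm steps until it pushes back.

Request:
jog_arm([
  [0, -1, 0, 0, 0, 0, 1],
  [0, -1, 0, 0, 0, 0, 1],
])

```text
clock: 12.3
position: [578.0, 19.3, 54.7]
orientation: [[-0.99, -0.138, 0.0], [-0.138, 0.99, -0.0], [-0.0, -0.0, -1.0]]
contact_force: [-0.8, 0.7, 0.1]
finger_gap: 0.2
```

Request:
jog_arm([
  [0, -1, 0, 0, 0, 0, 1],
  [0, -1, 0, 0, 0, 0, 1],
])

```text
clock: 12.5
position: [578.2, 18.5, 54.7]
orientation: [[-0.99, -0.138, 0.0], [-0.138, 0.99, 0.0], [-0.0, 0.0, -1.0]]
contact_force: [0.6, 1.0, -0.7]
finger_gap: 0.9
```

Request:
jog_arm([
  [0, -1, 0, 0, 0, 0, 1],
  [0, -1, 0, 0, 0, 0, 1],
])

```text
clock: 12.7
position: [578.2, 17.8, 54.6]
orientation: [[-0.99, -0.138, -0.0], [-0.138, 0.99, 0.0], [0.0, 0.0, -1.0]]
contact_force: [-0.3, 0.7, -0.6]
finger_gap: 0.5
```

Request:
jog_arm([
  [0, -1, 0, 0, 0, 0, 1],
  [0, -1, 0, 0, 0, 0, 1],
])

```text
clock: 12.9
position: [578.3, 17.4, 54.6]
orientation: [[-0.99, -0.138, -0.0], [-0.138, 0.99, 0.001], [0.0, 0.001, -1.0]]
contact_force: [-1.4, 4.4, 0.9]
finger_gap: 0.7
```

Request:
jog_arm([
  [0, -1, 0, 0, 0, 0, 1],
  [0, -1, 0, 0, 0, 0, 1],
])

```text
clock: 13.1
position: [578.3, 17.1, 54.6]
orientation: [[-0.99, -0.139, -0.001], [-0.139, 0.99, 0.002], [0.0, 0.002, -1.0]]
contact_force: [-0.9, 7.0, 1.2]
finger_gap: 0.3
```

Request:
jog_arm([
  [0, -1, 0, 0, 0, 0, 1],
  [0, -1, 0, 0, 0, 0, 1],
])

```text
clock: 13.3
position: [578.4, 16.5, 54.6]
orientation: [[-0.99, -0.139, -0.001], [-0.139, 0.99, 0.002], [0.0, 0.002, -1.0]]
contact_force: [-1.0, 6.2, 1.2]
finger_gap: 0.4
```

```bash
python3 - <<'E'
from h import *
s=state();print(s['clock'],lane(),s['contact_force'],s['moment'])
shot('pics/l1.png','scene',(180,360,140,310),3.3)
E
```

```text
13.3 [-3.3 69.6 54.6] [-0.98465151  6.22158189  1.22911351] [ 1.43449049  0.37770045 -0.03944124]
```

View pics/l1.png

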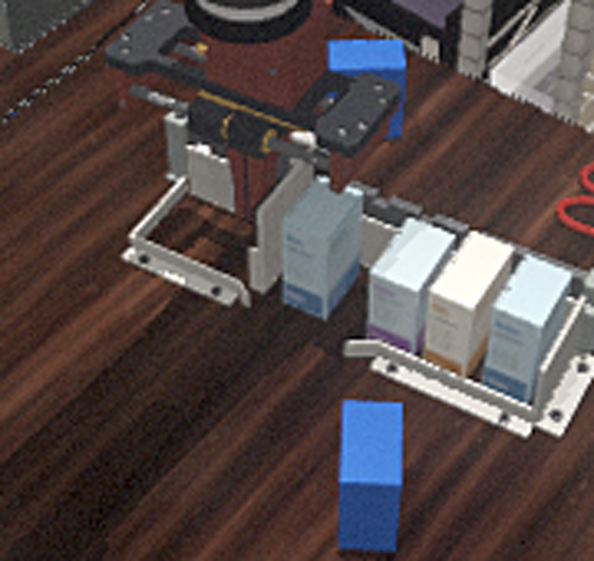

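The notch resistance peaked at 7 N around lane y≈70, as described. For notch 4 (68 mm on) I expect the drop near TCP y≈8 and resistance below y≈3. Continuing to just past the third notch.

Request:
jog_arm([
  [0, -1, 0, 0, 0, 0, 1],
  [0, -1.5, 0, 0, 0, 0, 1],
  [0, -2, 0, 0, 0, 0, 1],
  [0, -2, 0, 0, 0, 0, 1],
])

```text
clock: 13.75
position: [578.5, 16.1, 54.7]
orientation: [[-0.99, -0.14, -0.001], [-0.14, 0.99, 0.004], [0.001, 0.004, -1.0]]
contact_force: [-2.7, 10.8, 2.7]
finger_gap: 0.4
```

```bash
python3 - <<'E'
from h import *
s=state();print(s['clock'],lane(),s['contact_force'],s['moment'])
E
```

```text
13.75 [-3.3 69.2 54.7] [-2.73923778 10.80451802  2.74160184] [ 2.14917211  0.6244963  -0.02819626]
```

```bash
python3 - <<'E'
from h import *
print(state()['contact_force'])
shot('pics/m1.png','scene',(190,310,140,230),6)
shot('pics/m2.png','wrist',(0,560,0,420),1.4)
print(state()['clock'],state()['contact_force'],lane())
E
```

```text
[-2.73923778 10.80451802  2.74160184]
13.85 [-3.54956603 10.18512342  3.33196536] [-3.3 69.2 54.6]
```

View pics/m1.png

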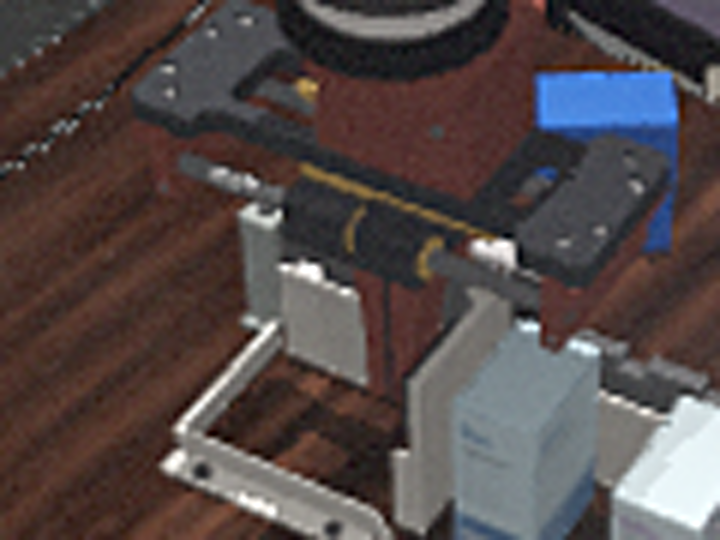

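View pics/m2.png

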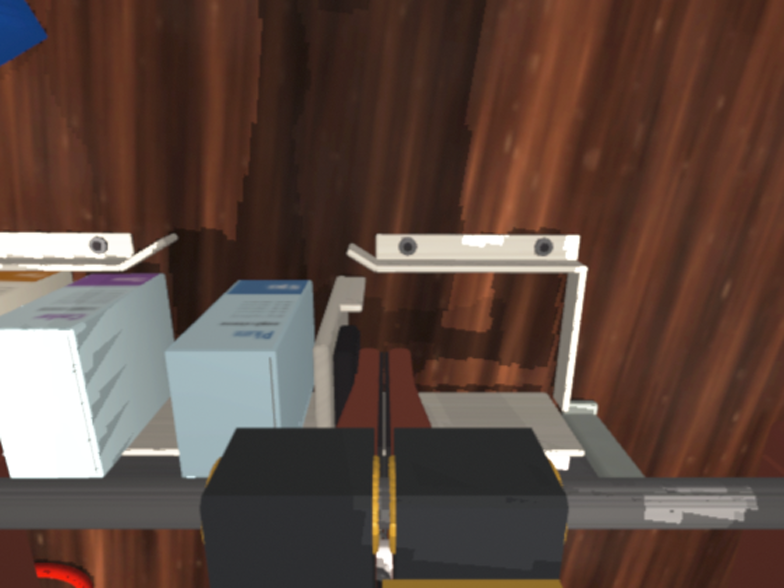

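Nothing is obstructed: fingers flat on the pad and body well above. So this is the notch's own resistance. I increase gently.

Request:
jog_arm([
  [0, -0.5, 0, 0, 0, 0, 1],
  [0, -1, 0, 0, 0, 0, 1],
  [0, -1, 0, 0, 0, 0, 1],
])

```text
clock: 14.15
position: [578.5, 16.0, 54.7]
orientation: [[-0.99, -0.141, -0.002], [-0.141, 0.99, 0.005], [0.001, 0.005, -1.0]]
contact_force: [-3.1, 11.7, 3.6]
finger_gap: 0.6
```

```bash
python3 - <<'E'
from h import *
s=state();print(s['clock'],lane(),s['contact_force'],s['moment'])
E
```

```text
14.15 [-3.3 69.1 54.7] [-3.14141781 11.68771655  3.58548578] [ 2.53486197  0.62152878 -0.04537406]
```

Force still rises without motion. Before pushing harder I measure where the paddle is.

```bash
python3 - <<'E'
from h import *
m=camera_model('wrist');json.dump({k:np.array(v).tolist() for k,v in m.items()},open('w3.json','w'))
im=camera('wrist')[:,:,::-1];cv2.imwrite('pics/n0.png',im)
cv2.imwrite('pics/n.png',cv2.resize(im[185:345,110:310],None,fx=3.7,fy=3.7,interpolation=cv2.INTER_CUBIC))
E
```

```text
(no output)
```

View pics/n.png

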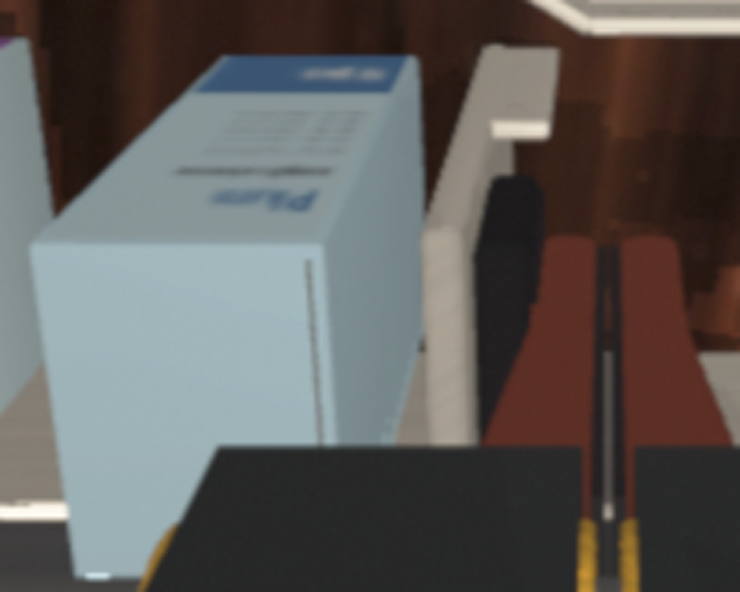

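```bash
python3 - <<'E'
from h import *
m={k:np.array(v) for k,v in json.load(open('w3.json')).items()}
I=lambda p:np.array(p)/3.7+[110,185]
def L(q,z): return [lane(x).tolist() for x in unproj(m,I(q),z)]
print('c3',L([(32,246),(318,246)],80))
print('paddle front top',L([(424,235),(428,440)],84),'back',L([(460,235),(476,440)],84))
P=state()['position'];o=state()['orientation']
for b in([10,-13.5,0],[10,13.5,0],[10,-10,0],[10,0,0],[-10,-13.5,0]): print(b,(proj(m,P+o@b)-[110,185])*3.7)
E
```

```text
c3 [[-24.8, 3.2, 80.0], [-24.9, 35.6, 80.0]]
paddle front top [[-28.1, 48.2, 84.0], [-2.4, 47.7, 84.0]] back [[-28.1, 52.1, 84.0], [-2.4, 53.3, 84.0]]
[10, -13.5, 0] [510.99009788 249.54391017]
[10, 13.5, 0] [711.45880981 249.60373089]
[10, -10, 0] [536.97695978 249.55166476]
[10, 0, 0] [611.22484608 249.57382065]
[-10, -13.5, 0] [514.07776182 381.49099045]
```

The paddle face is at y≈48, just past the notch's middle (50.5), so it is still climbing out. The fingertips are tapered (about ±9 mm at the tip, wider above), so they bear on the pad's top edge with a downward wedge force. I back off, tilt the tool 8° so that the tips lead, and contact mid-pad at z≈63.

Request:
jog_arm([
  [0, 5, 0, 0, 0, 0, 1],
  [0, 10, 0, 0, 0, 0, 1],
  [0, 14, -4, 4, 0, 0, 1],
  [0, 14, -8, 8, 0, 0, 1],
  [0, 14, -8, 8, 0, 0, 1],
  [0, 14, -8, 8, 0, 0, 1],
])

```text
clock: 14.8
position: [577.2, 25.2, 62.6]
orientation: [[-0.99, -0.137, 0.019], [-0.138, 0.981, -0.137], [0.0, -0.139, -0.99]]
contact_force: [0.3, 0.4, 0.1]
finger_gap: 0.7
```

```bash
python3 - <<'E'
from h import *
np.set_printoptions(precision=3,suppress=True)
s=state();print(s['clock'],lane(),s['contact_force'],s['moment'],s['orientation'])
m=camera_model('wrist');json.dump({k:np.array(v).tolist() for k,v in m.items()},open('w4.json','w'))
im=camera('wrist')[:,:,::-1];cv2.imwrite('pics/o0.png',im)
cv2.imwrite('pics/o.png',cv2.resize(im[185:345,110:310],None,fx=3.7,fy=3.7,interpolation=cv2.INTER_CUBIC))
E
```

```text
14.8 [-3.3 78.3 62.6] [0.293 0.394 0.112] [ 0.143  0.013 -0.016] [[-0.99  -0.137  0.019]
 [-0.138  0.981 -0.137]
 [ 0.    -0.139 -0.99 ]]
```

View pics/o.png

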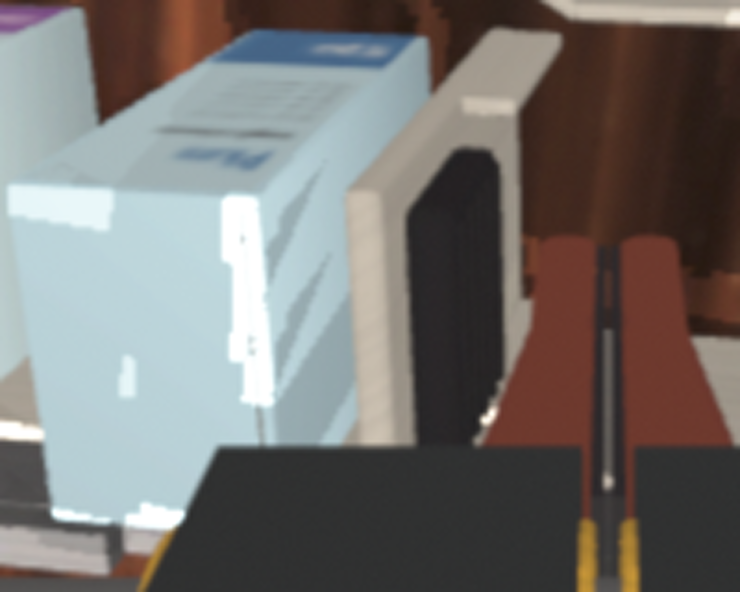

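```bash
python3 - <<'E'
from h import *
m={k:np.array(v) for k,v in json.load(open('w4.json')).items()}
I=lambda p:np.array(p)/3.7+[110,185]
def L(q,z): return [lane(x).tolist() for x in unproj(m,I(q),z)]
print('paddle front top',L([(348,188),(357,440)],84),'back',L([(384,190),(412,440)],84))
print('c3',L([(9,187),(259,190)],80))
E
```

```text
paddle front top [[-28.9, 49.9, 84.0], [5.3, 49.1, 84.0]] back [[-28.9, 54.3, 84.0], [4.6, 56.3, 84.0]]
c3 [[-24.8, 3.7, 80.0], [-26.3, 37.0, 80.0]]
```

Request:
jog_arm([
  [0, -3, 0.4, 0, 0, 0, 1],
  [0, -5, 0.7, 0, 0, 0, 1],
  [0, -7, 1, 0, 0, 0, 1],
  [0, -8, 1.1, 0, 0, 0, 1],
  [0, -8, 1.1, 0, 0, 0, 1],
])

```text
clock: 15.35
position: [578.4, 16.9, 62.7]
orientation: [[-0.991, -0.136, 0.019], [-0.137, 0.981, -0.138], [-0.0, -0.139, -0.99]]
contact_force: [-0.8, -1.2, -0.4]
finger_gap: 0.3
```

Request:
jog_arm([
  [0, -1, 0.1, 0, 0, 0, 1],
  [0, -1, 0.1, 0, 0, 0, 1],
])

```text
clock: 15.55
position: [578.5, 16.5, 62.7]
orientation: [[-0.99, -0.137, 0.019], [-0.138, 0.981, -0.138], [-0.0, -0.139, -0.99]]
contact_force: [0.1, -0.8, -0.5]
finger_gap: 0.5
```

Request:
jog_arm([
  [0, -1, 0.1, 0, 0, 0, 1],
  [0, -1, 0.1, 0, 0, 0, 1],
])

```text
clock: 15.75
position: [578.5, 16.2, 62.7]
orientation: [[-0.99, -0.137, 0.019], [-0.138, 0.981, -0.137], [0.0, -0.138, -0.99]]
contact_force: [-0.3, 2.1, 0.9]
finger_gap: 0.4
```

Request:
jog_arm([
  [0, -1, 0.1, 0, 0, 0, 1],
  [0, -1, 0.1, 0, 0, 0, 1],
])

```text
clock: 15.95
position: [578.6, 15.7, 62.7]
orientation: [[-0.99, -0.137, 0.019], [-0.139, 0.981, -0.137], [0.0, -0.138, -0.99]]
contact_force: [-1.2, 4.4, -0.3]
finger_gap: 0.8
```

Request:
jog_arm([
  [0, -1, 0.1, 0, 0, 0, 1],
  [0, -1, 0.1, 0, 0, 0, 1],
])

```text
clock: 16.15
position: [578.6, 15.5, 62.7]
orientation: [[-0.99, -0.138, 0.019], [-0.139, 0.981, -0.136], [0.0, -0.137, -0.991]]
contact_force: [-0.9, 6.5, 1.7]
finger_gap: 0.4
```

Request:
jog_arm([
  [0, -1, 0.1, 0, 0, 0, 1],
  [0, -1, 0.1, 0, 0, 0, 1],
])

```text
clock: 16.35
position: [578.7, 15.3, 62.7]
orientation: [[-0.99, -0.138, 0.019], [-0.14, 0.981, -0.135], [0.0, -0.136, -0.991]]
contact_force: [-1.5, 8.4, 1.8]
finger_gap: 0.2
```

Request:
jog_arm([
  [0, -1, 0.1, 0, 0, 0, 1],
  [0, -1, 0.1, 0, 0, 0, 1],
])

```text
clock: 16.55
position: [578.7, 15.1, 62.7]
orientation: [[-0.99, -0.139, 0.018], [-0.14, 0.981, -0.134], [0.001, -0.135, -0.991]]
contact_force: [-3.3, 9.4, 1.8]
finger_gap: 0.4
```

```bash
python3 - <<'E'
from h import *
np.set_printoptions(precision=3,suppress=True)
s=state();print(s['clock'],lane(),s['contact_force'],s['moment'])
E
```

```text
16.55 [-3.2 68.2 62.7] [-3.328  9.388  1.821] [ 2.393  0.739 -0.083]
```

Request:
jog_arm([
  [0, -1, 0.1, 0, 0, 0, 1],
  [0, -1, 0.1, 0, 0, 0, 1],
])

```text
clock: 16.75
position: [578.7, 15.0, 62.7]
orientation: [[-0.99, -0.14, 0.018], [-0.141, 0.981, -0.133], [0.001, -0.134, -0.991]]
contact_force: [-3.3, 11.3, 3.3]
finger_gap: 0.3
```

Request:
jog_arm([
  [0, -1, 0.1, 0, 0, 0, 1],
  [0, -1, 0.1, 0, 0, 0, 1],
])

```text
clock: 16.95
position: [578.7, 14.9, 62.7]
orientation: [[-0.99, -0.14, 0.018], [-0.141, 0.981, -0.132], [0.001, -0.134, -0.991]]
contact_force: [-5.1, 14.0, 4.1]
finger_gap: 0.3
```

```bash
python3 - <<'E'
from h import *
np.set_printoptions(precision=3,suppress=True)
s=state();print(s['clock'],lane(),s['contact_force'],s['moment'],s['joint_torque'])
m=camera_model('wrist');json.dump({k:np.array(v).tolist() for k,v in m.items()},open('w5.json','w'))
im=camera('wrist')[:,:,::-1];cv2.imwrite('pics/p0.png',im)
cv2.imwrite('pics/p.png',cv2.resize(im[185:345,110:310],None,fx=3.7,fy=3.7,interpolation=cv2.INTER_CUBIC))
shot('pics/p2.png','scene',(190,310,140,230),6)
shot('pics/p3.png','top',(200,320,150,240),6)
E
```

```text
16.95 [-3.2 67.9 62.7] [-5.053 13.965  4.114] [ 3.169  1.014 -0.163] [  8.209 -48.3    14.97  -18.268   3.255  -0.929   0.073]
```

View pics/p.png

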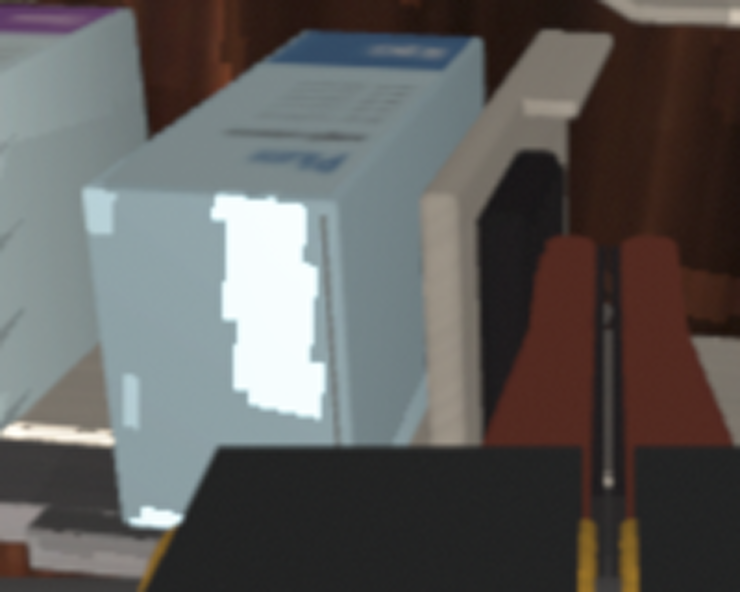

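View pics/p2.png

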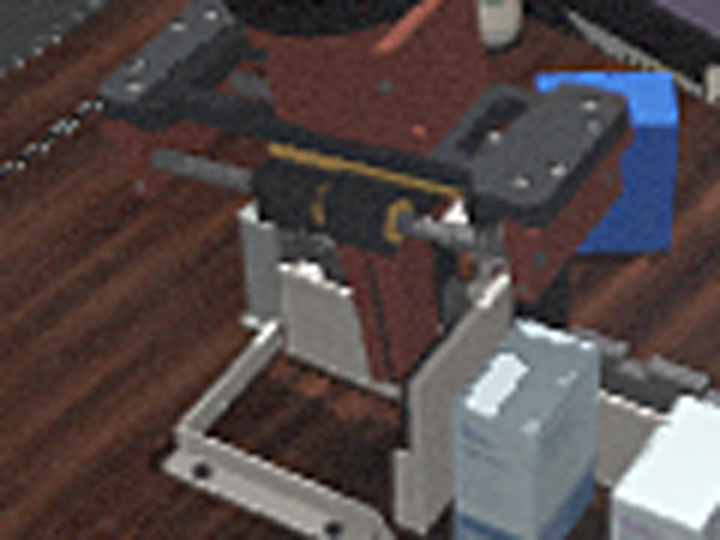

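View pics/p0.png

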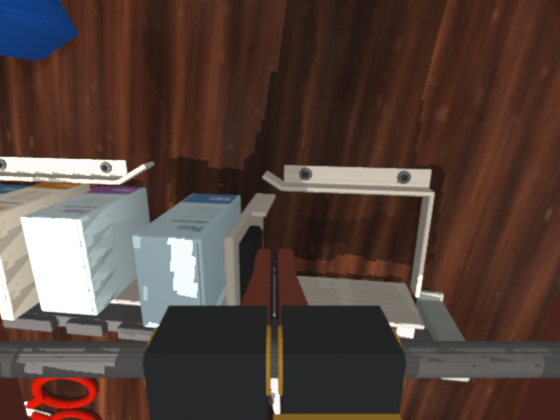

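```bash
python3 - <<'E'
from h import *
m={k:np.array(v) for k,v in json.load(open('w5.json')).items()}
I=lambda p:np.array(p)/3.7+[110,185]
def L(q,z): return [lane(x).tolist() for x in unproj(m,I(q),z)]
print('paddle front top',L([(424,195),(430,440)],84))
print('paddle bottom front',L([(540,32)],4))
print('c3 top',L([(84,188),(330,200)],80),'c3 bot back',L([(484,40)],0))
P=state()['position'];o=state()['orientation']
k=json.load(open('lane.json'));
for y in(60,66,70):
  c,s_=np.cos(k[2]),np.sin(k[2]);X=np.array([k[0]+49*c-y*s_,k[1]+49*s_+y*c,112]);print('knob in tool',o.T@(X-P))
E
python3 - <<'E'
import cv2
a=cv2.imread('pics/p0.png');cv2.imwrite('pics/p4.png',cv2.resize(a[220:420,130:420],None,fx=2.7,fy=2.7,interpolation=cv2.INTER_CUBIC))
E
```

```text
paddle front top [[-28.4, 48.5, 84.0], [4.6, 48.1, 84.0]]
paddle bottom front [[-27.4, 47.5, 4.0]]
c3 top [[-25.0, 3.4, 80.0], [-25.3, 35.5, 80.0]] c3 bot back [[-24.4, 36.5, 0.0]]
knob in tool [-52.11719695 -14.75858989 -47.80072276]
knob in tool [-52.15332529  -8.81256292 -48.60288108]
knob in tool [-52.17741086  -4.84854494 -49.13765329]
```

View pics/p4.png

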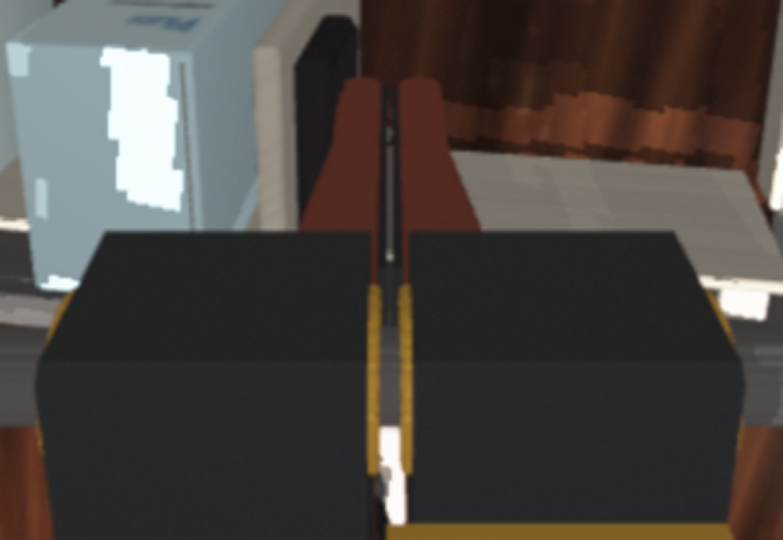

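View pics/p3.png

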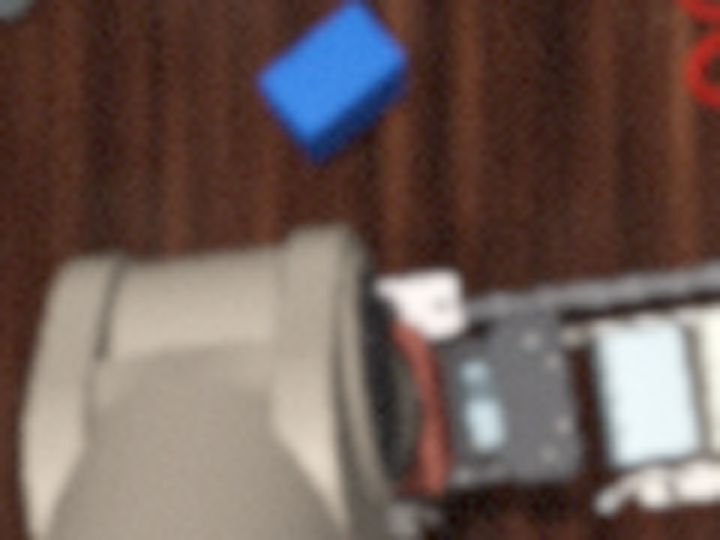

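The paddle is steady at y≈48.2 in both attempts, and nothing visible blocks it. It is simply the notch flank, so I raise the push further in small steps.

Request:
jog_arm([
  [0, -1, 0.1, 0, 0, 0, 1],
  [0, -1, 0.1, 0, 0, 0, 1],
])

```text
clock: 17.3
position: [578.7, 14.8, 62.7]
orientation: [[-0.99, -0.141, 0.018], [-0.142, 0.981, -0.132], [0.001, -0.133, -0.991]]
contact_force: [-4.1, 15.9, 5.1]
finger_gap: 0.6
```

Request:
jog_arm([
  [0, -1, 0.1, 0, 0, 0, 1],
  [0, -1, 0.1, 0, 0, 0, 1],
])

```text
clock: 17.5
position: [579.5, 8.3, 62.9]
orientation: [[-0.99, -0.138, 0.019], [-0.139, 0.981, -0.137], [0.0, -0.139, -0.99]]
contact_force: [-0.1, 1.7, -3.0]
finger_gap: 0.6
```

```bash
python3 - <<'E'
from h import *
np.set_printoptions(precision=3,suppress=True)
s=state();print(s['clock'],lane(),s['contact_force'],s['moment'])
E
```

```text
17.5 [-3.3 61.3 62.9] [-0.055  1.677 -3.026] [ 0.787  0.068 -0.036]
```

It released at about 17 N and moved on 6 mm. Quick check on how the cartons stand.

```bash
python3 - <<'E'
from h import *
m=camera_model('wrist');json.dump({k:np.array(v).tolist() for k,v in m.items()},open('w6.json','w'))
im=camera('wrist')[:,:,::-1];cv2.imwrite('pics/q.png',cv2.resize(im[185:345,60:310],None,fx=3,fy=3,interpolation=cv2.INTER_CUBIC))
s=state();print(s['clock'],lane(),s['contact_force'])
E
```

```text
17.55 [-3.2 60.5 63. ] [-0.3116593   1.5937702  -1.02425293]
```

View pics/q.png

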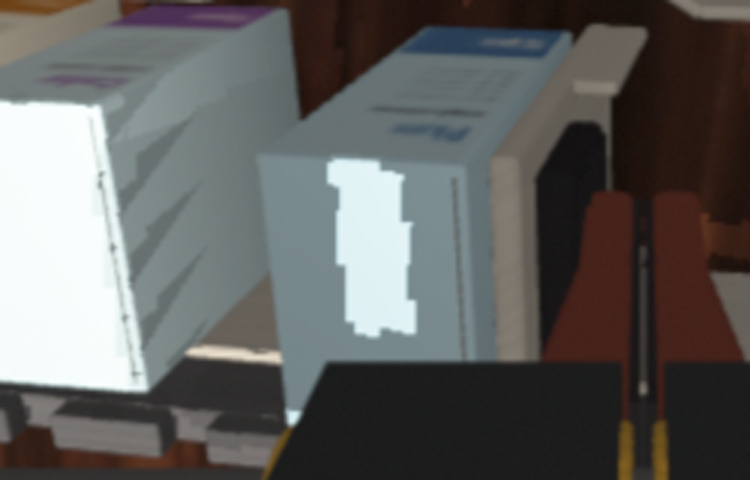

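The carton stands square ahead of the paddle. On towards notch 3 (TCP about 36.5).

Request:
jog_arm([
  [0, -2, 0.3, 0, 0, 0, 1],
  [0, -4, 0.6, 0, 0, 0, 1],
  [0, -6, 0.8, 0, 0, 0, 1],
  [0, -8, 1.1, 0, 0, 0, 1],
  [0, -10, 1.4, 0, 0, 0, 1],
  [0, -12, 1.7, 0, 0, 0, 1],
  [0, -14, 2, 0, 0, 0, 1],
  [0, -16, 2.2, 0, 0, 0, 1],
  [0, -18, 2.5, 0, 0, 0, 1],
  [0, -20, 2.8, 0, 0, 0, 1],
])

```text
clock: 18.55
position: [582.5, -13.0, 63.1]
orientation: [[-0.99, -0.136, 0.019], [-0.138, 0.981, -0.138], [0.0, -0.139, -0.99]]
contact_force: [-0.4, 0.3, -0.1]
finger_gap: 0.5
```

Request:
jog_arm([
  [0, -2, 0.3, 0, 0, 0, 1],
  [0, -3, 0.4, 0, 0, 0, 1],
  [0, -4, 0.6, 0, 0, 0, 1],
])

```text
clock: 18.85
position: [583.1, -16.5, 63.2]
orientation: [[-0.99, -0.136, 0.019], [-0.138, 0.981, -0.138], [-0.0, -0.139, -0.99]]
contact_force: [-0.8, 1.6, 1.3]
finger_gap: 0.7
```

```bash
python3 - <<'E'
from h import *
np.set_printoptions(precision=3,suppress=True)
s=state();print(s['clock'],lane(),s['contact_force'],s['moment'],s['orientation'][:,2])
E
```

```text
18.85 [-3.  36.3 63.2] [-0.819  1.601  1.251] [0.513 0.248 0.026] [ 0.019 -0.138 -0.99 ]
```

In notch 3, as predicted. Ramping up to leave it.

Request:
jog_arm([
  [0, -1, 0.1, 0, 0, 0, 1],
  [0, -2, 0.3, 0, 0, 0, 1],
  [0, -3, 0.4, 0, 0, 0, 1],
  [0, -4, 0.5, 0, 0, 0, 1],
  [0, -4, 0.5, 0, 0, 0, 1],
])

```text
clock: 19.35
position: [583.3, -17.9, 63.2]
orientation: [[-0.99, -0.138, 0.019], [-0.14, 0.981, -0.135], [0.0, -0.136, -0.991]]
contact_force: [-3.3, 7.6, 5.2]
finger_gap: 0.4
```

Request:
jog_arm([
  [0, -1, 0.1, 0, 0, 0, 1],
  [0, -1, 0.1, 0, 0, 0, 1],
])

```text
clock: 19.55
position: [583.4, -18.1, 63.1]
orientation: [[-0.99, -0.139, 0.018], [-0.14, 0.981, -0.134], [0.001, -0.136, -0.991]]
contact_force: [-2.6, 9.5, 6.4]
finger_gap: 0.3
```

Request:
jog_arm([
  [0, -1, 0.1, 0, 0, 0, 1],
  [0, -1, 0.1, 0, 0, 0, 1],
])

```text
clock: 19.75
position: [583.6, -19.5, 63.2]
orientation: [[-0.99, -0.139, 0.019], [-0.14, 0.981, -0.135], [0.0, -0.136, -0.991]]
contact_force: [-2.0, 6.4, 4.0]
finger_gap: 0.1
```

```bash
python3 - <<'E'
from h import *
np.set_printoptions(precision=3,suppress=True)
s=state();print(s['clock'],lane(),s['contact_force'],s['moment'])
E
```

```text
19.75 [-3.  33.2 63.2] [-2.001  6.41   3.97 ] [ 1.48   0.575 -0.061]
```

Request:
jog_arm([
  [0, 0, 0, 0, 0, 0, 1],
  [0, 0, 0, 0, 0, 0, 1],
])

```text
clock: 19.95
position: [583.9, -22.1, 63.2]
orientation: [[-0.99, -0.137, 0.019], [-0.139, 0.981, -0.138], [-0.0, -0.139, -0.99]]
contact_force: [-0.8, 1.7, 0.4]
finger_gap: 0.3
```

```bash
python3 - <<'E'
from h import *
np.set_printoptions(precision=3,suppress=True)
m=camera_model('wrist');json.dump({k:np.array(v).tolist() for k,v in m.items()},open('w7.json','w'))
im=camera('wrist')[:,:,::-1];cv2.imwrite('pics/r0.png',im);cv2.imwrite('pics/r.png',cv2.resize(im[165:345,10:310],None,fx=2.6,fy=2.6,interpolation=cv2.INTER_CUBIC))
s=state();print(s['clock'],lane(),s['contact_force'],s['moment'])
E
```

```text
20.0 [-3.1 30.1 63.2] [-0.063  0.752  0.098] [0.445 0.012 0.056]
```

View pics/r.png

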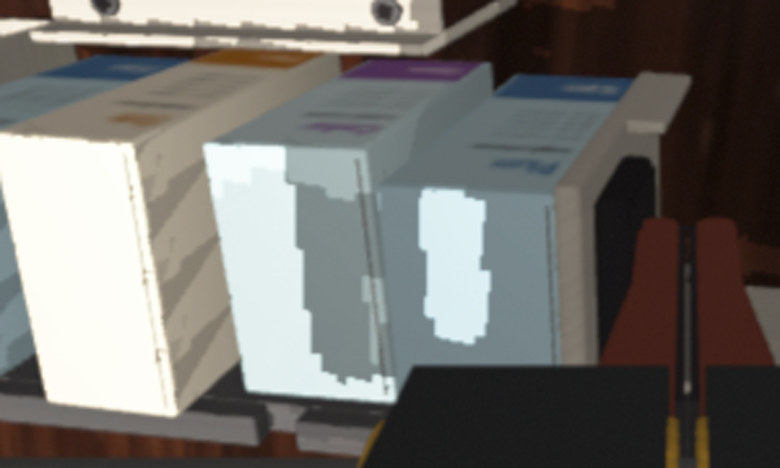

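Left notch 3 cleanly at about 9.5 N; the cartons stand square and are closing up. On to just before notch 4.

Request:
jog_arm([
  [0, -2, 0.3, 0, 0, 0, 1],
  [0, -4, 0.6, 0, 0, 0, 1],
  [0, -6, 0.8, 0, 0, 0, 1],
  [0, -8, 1.1, 0, 0, 0, 1],
  [0, -10, 1.4, 0, 0, 0, 1],
  [0, -12, 1.7, 0, 0, 0, 1],
  [0, -14, 2, 0, 0, 0, 1],
  [0, -16, 2.2, 0, 0, 0, 1],
  [0, -18, 2.5, 0, 0, 0, 1],
  [0, -19.5, 2.7, 0, 0, 0, 1],
  [0, -21, 2.9, 0, 0, 0, 1],
])

```text
clock: 21.1
position: [586.8, -43.7, 63.2]
orientation: [[-0.99, -0.136, 0.019], [-0.138, 0.981, -0.138], [-0.0, -0.139, -0.99]]
contact_force: [0.9, 1.7, -0.2]
finger_gap: 0.4
```

```bash
python3 - <<'E'
from h import *
np.set_printoptions(precision=3,suppress=True)
m=camera_model('wrist');json.dump({k:np.array(v).tolist() for k,v in m.items()},open('w8.json','w'))
im=camera('wrist')[:,:,::-1];cv2.imwrite('pics/s0.png',im);cv2.imwrite('pics/s.png',cv2.resize(im[165:345,10:310],None,fx=2.6,fy=2.6,interpolation=cv2.INTER_CUBIC))
s=state();print(s['clock'],lane(),s['contact_force'],s['moment'])
E
```

```text
21.15 [-3.2  8.3 63.3] [ 0.478  0.65  -0.393] [ 0.356 -0.105  0.037]
```

View pics/s.png

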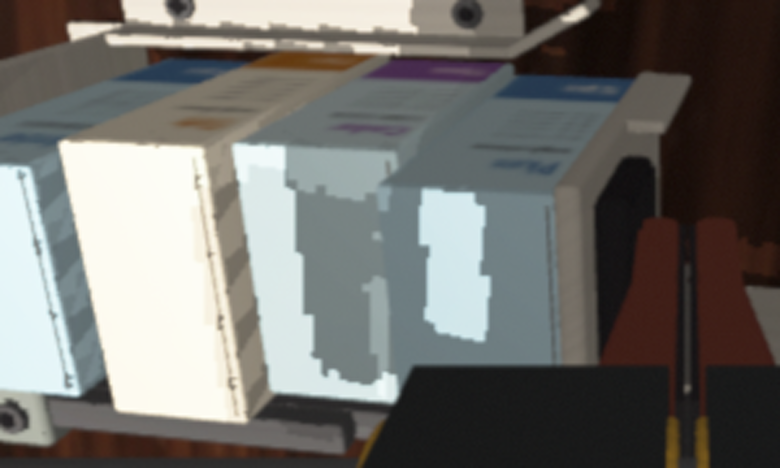

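Everything is square and closing up. Now 1 mm steps into notch 4.

Request:
jog_arm([
  [0, -0.5, 0.1, 0, 0, 0, 1],
  [0, -1, 0.1, 0, 0, 0, 1],
  [0, -1.5, 0.2, 0, 0, 0, 1],
  [0, -2, 0.3, 0, 0, 0, 1],
  [0, -2, 0.3, 0, 0, 0, 1],
])

```text
clock: 21.65
position: [586.9, -46.0, 63.2]
orientation: [[-0.991, -0.136, 0.019], [-0.137, 0.981, -0.138], [0.0, -0.139, -0.99]]
contact_force: [0.0, -0.7, 0.9]
finger_gap: 0.5
```

```bash
python3 - <<'E'
from h import *
np.set_printoptions(precision=3,suppress=True)
s=state();print(s['clock'],lane(),s['contact_force'],s['moment'])
E
```

```text
21.65 [-3.3  6.6 63.2] [ 0.008 -0.677  0.896] [ 0.138 -0.007  0.027]
```

Request:
jog_arm([
  [0, -0.5, 0.1, 0, 0, 0, 1],
  [0, -1, 0.1, 0, 0, 0, 1],
  [0, -1, 0.1, 0, 0, 0, 1],
])

```text
clock: 21.95
position: [587.1, -46.7, 63.2]
orientation: [[-0.99, -0.136, 0.019], [-0.138, 0.981, -0.138], [0.0, -0.139, -0.99]]
contact_force: [-0.4, 0.0, 0.3]
finger_gap: 0.7
```

```bash
python3 - <<'E'
from h import *
np.set_printoptions(precision=3,suppress=True)
s=state();print(s['clock'],lane(),s['contact_force'],s['moment'])
E
```

```text
21.95 [-3.2  5.7 63.2] [-0.39   0.006  0.281] [ 0.134 -0.044 -0.003]
```

Request:
jog_arm([
  [0, -0.5, 0.1, 0, 0, 0, 1],
  [0, -1, 0.1, 0, 0, 0, 1],
  [0, -1, 0.1, 0, 0, 0, 1],
])

```text
clock: 22.25
position: [587.3, -47.6, 63.3]
orientation: [[-0.99, -0.136, 0.019], [-0.138, 0.981, -0.138], [0.0, -0.139, -0.99]]
contact_force: [-0.3, 0.1, 0.3]
finger_gap: 0.7
```

```bash
python3 - <<'E'
from h import *
np.set_printoptions(precision=3,suppress=True)
s=state();print(s['clock'],lane(),s['contact_force'],s['moment'])
E
```

```text
22.25 [-3.1  4.9 63.3] [-0.316  0.074  0.32 ] [ 0.179  0.039 -0.002]
```

The force fell to nothing from TCP y≈6.6 on, just as at notch 2, so the pin has dropped. Retreating straight back, then up, and over for a look.

Request:
jog_arm([
  [0, 5, -0.7, 0, 0, 0, 1],
  [0, 12, -1.7, 0, 0, 0, 1],
  [0, 18, -2.5, 0, 0, 0, 1],
  [0, 14, -32, 0, 0, 0, 1],
  [0, 7, -82, 0, 0, 0, 1],
  [0, 0, -132, 0, 0, 0, 1],
  [0, 0, -142, -8, 0, 0, 1],
  [0, 0, -142, -8, 0, 0, 1],
])

```text
clock: 23.05
position: [586.5, -31.8, 207.3]
orientation: [[-0.991, -0.132, 0.006], [-0.132, 0.991, 0.001], [-0.007, 0.0, -1.0]]
contact_force: [0.1, -1.3, -0.7]
finger_gap: 0.4
```

```bash
python3 - <<'E'
from h import *
np.set_printoptions(precision=3,suppress=True)
s=state();print(s['clock'],lane(),s['contact_force'],s['orientation'])
E
```

```text
23.05 [ -1.8  20.6 207.3] [ 0.064 -1.266 -0.707] [[-0.991 -0.132  0.006]
 [-0.132  0.991  0.001]
 [-0.007  0.    -1.   ]]
```

Now shift to lane x≈70 so that the wrist camera sees the row and the knob.

Request:
jog_arm([
  [-72, -50, 0, 0, 0, 0, 1],
  [-72, -50, 0, 0, 0, 0, 1],
  [-72, -50, 0, 0, 0, 0, 1],
  [-72, -50, 0, 0, 0, 0, 1],
])

```text
clock: 23.45
position: [661.8, -67.1, 201.5]
orientation: [[-0.991, -0.137, -0.004], [-0.137, 0.991, -0.002], [0.004, -0.002, -1.0]]
contact_force: [-0.2, 0.1, -0.1]
finger_gap: 0.7
```

```bash
python3 - <<'E'
from h import *
s=state();m=camera_model('wrist');im=camera('wrist')
json.dump({k:np.array(v).tolist() for k,v in m.items()},open('w9.json','w'))
im=im[:,:,::-1];cv2.imwrite('pics/t0.png',im);print(s['clock'],s['position'],lane())
cv2.imwrite('pics/t.png',cv2.resize(im[20:220,100:370],None,fx=2.9,fy=2.9,interpolation=cv2.INTER_CUBIC))
shot('pics/t2.png','scene',(200,380,140,310),3.3)
E
```

```text
23.45 [661.82282719 -67.07978802 201.49070864] [ 67.8 -23.9 202. ]
```

View pics/t.png

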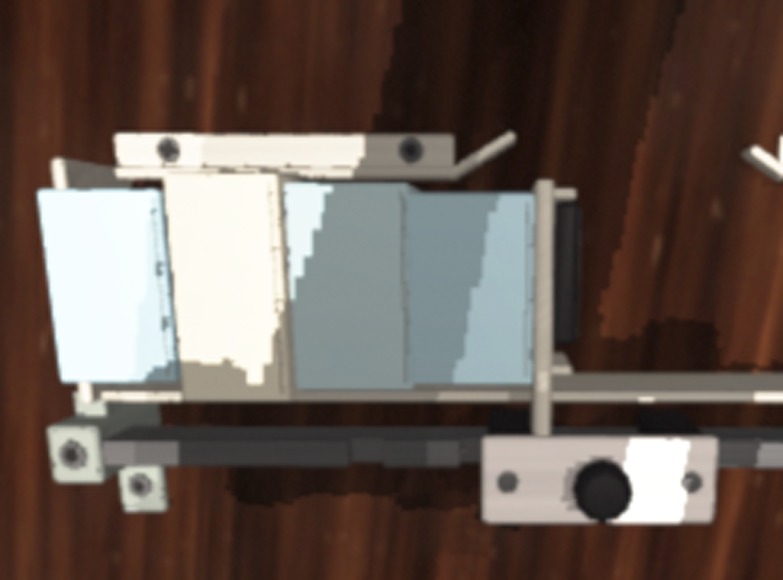

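View pics/t2.png

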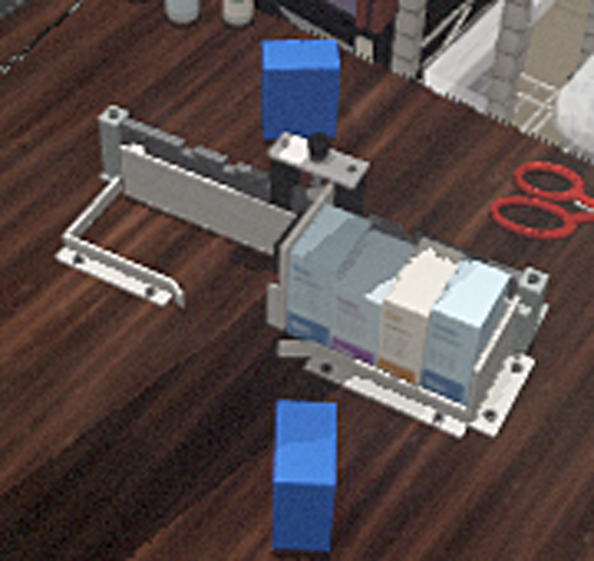

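```bash
python3 - <<'E'
from h import *
m={k:np.array(v) for k,v in json.load(open('w9.json')).items()}
I=lambda p:np.array(p)/2.9+[100,20]
def L(q,z): return [lane(x).tolist() for x in unproj(m,I(q),z)]
print('paddle front',L([(536,185),(533,430)],84),'back',L([(552,185),(549,430)],84))
print('c3',L([(410,192),(531,192),(533,384),(413,384)],80))
print('c0',L([(38,190),(155,190),(173,383),(60,383)],82))
print('cream',L([(163,174),(275,174),(283,397)],78),'grey',L([(284,182),(402,182),(407,388)],70))
print('stop top inner',L([(64,165),(92,380)],55),'knob',L([(603,490)],110))
# knob height: triangulate wrist/scene
s=camera_model('scene')
E
python3 - <<'E'
import cv2
a=cv2.imread('pics/t2.png')[110:250,230:400];cv2.imwrite('pics/t3.png',cv2.resize(a,None,fx=4,fy=4,interpolation=cv2.INTER_CUBIC))
b=cv2.imread('pics/b_s.png')[60:200,110:280];cv2.imwrite('pics/t4.png',cv2.resize(b,None,fx=4,fy=4,interpolation=cv2.INTER_CUBIC))
E
```

```text
paddle front [[-26.5, -17.4, 84.0], [37.2, -17.5, 84.0]] back [[-26.5, -13.3, 84.0], [37.2, -13.1, 84.0]]
c3 [[-24.9, -50.3, 80.0], [-25.0, -18.6, 80.0], [25.1, -17.6, 80.0], [25.2, -50.7, 80.0]]
c0 [[-25.1, -146.8, 82.0], [-25.2, -116.4, 82.0], [24.8, -116.3, 82.0], [24.9, -147.4, 82.0]]
cream [[-29.3, -115.2, 78.0], [-29.4, -85.8, 78.0], [29.2, -87.3, 78.0]] grey [[-27.8, -85.2, 70.0], [-27.9, -53.3, 70.0], [27.7, -53.3, 70.0]]
stop top inner [[-32.9, -150.3, 55.0], [27.6, -149.4, 55.0]] knob [[47.8, -0.2, 110.0]]
```

View pics/t3.png

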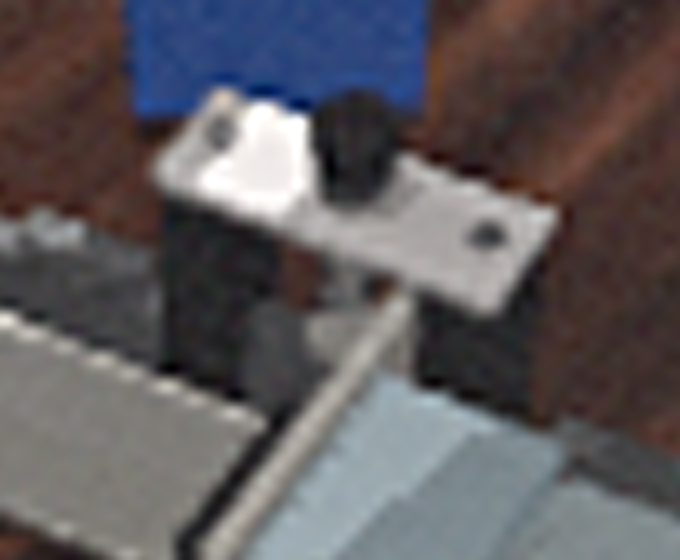

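View pics/t4.png

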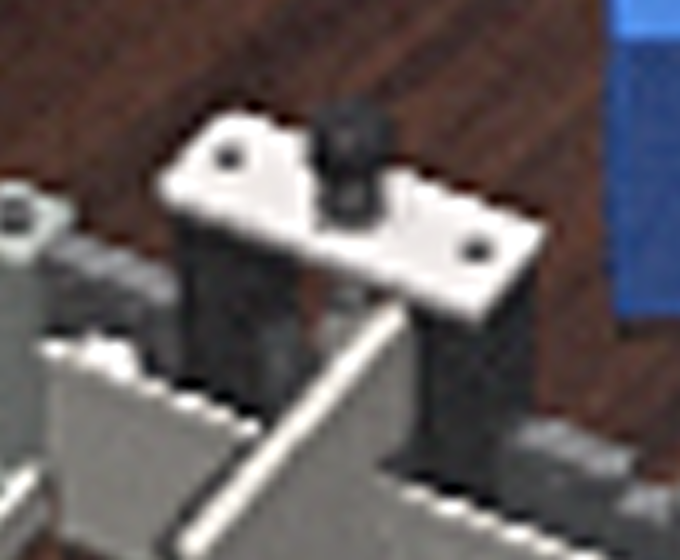

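The paddle face is at y=-17.45, where notch 4 puts it at -17.5. The knob sits visibly lower than before, with no neck showing. All four cartons are upright and closed up. Last check is the rest of the worktop.

```bash
python3 - <<'E'
from h import *
a=cv2.imread('pics/a_top.png').astype(int);im=camera('top')[:,:,::-1];cv2.imwrite('pics/u.png',im)
d=np.abs(im.astype(int)-a).max(2)
for n,(x0,x1,y0,y1) in dict(radio=(375,425,175,225),vial06=(380,405,218,240),vial21=(140,165,218,240),blue1=(320,348,250,282),blue2=(240,270,148,176),scis=(310,372,135,170)).items(): print(n,np.percentile(d[y0:y1,x0:x1],[50,99]),(d[y0:y1,x0:x1]>60).sum())
print(state()['clock'],state()['contact_force'])
E
```

```text
radio [ 5. 17.] 0
vial06 [ 5. 14.] 0
vial21 [ 5.   14.51] 0
blue1 [ 13.   131.05] 371
blue2 [ 5. 96.] 116
scis [118. 181.] 1226
23.6 [0.39762872 0.93157661 0.2864372 ]
```

View pics/u.png

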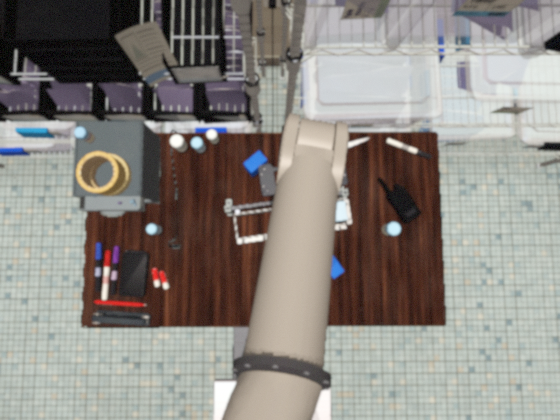

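The radio and both vials are unchanged. Blue boxes and scissors are partly hidden by the arm here, but in the scene crop they lie at the same pixels as at the start. The robot touches nothing, so I hand in.

```bash
python3 -c "
from plant import finish_job
print(finish_job())"
```

```text
the job is handed in; nothing more can be done
None
```

The carton lane is restocked and handed in at about 23.6 s of the 51 s allowed. I pushed carton 3 straight into the lane with the shut fingertips. I then pushed the follower by its thumb pad through two notches into the notch for four cartons, backed off and lifted clear.

**Last checks**
- **Follower:** the paddle face measures lane y = -17.45 mm, where notch 4 puts it at -17.5 mm. The push fell to nothing there, and the knob sits visibly lower than before.
- **Cartons:** all four are upright and square between kerb and fence. The row is closed up to within the notch's 2.5 mm of slack; I measured about 3 mm between the first carton and the stop.
- **Other things:** the radio and both vials are unchanged in the top view. The arm partly hides the blue boxes and scissors there, but the scene camera shows them in the same place.

**What disagreed:** the first notch on the way held harder than the stated 5 to 8 N. My first push there stalled at about 12 N because the tapered fingers bore on the pad's top edge. I backed off, tilted the tool 8° to press mid-pad, and the follower left the notch at 16 to 17 N with a jump of about 6 mm. It touched no carton then. The next notch let go at about 9.5 N.

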